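# Size gilt beads through a clamped ring gauge, then hang the gauge up

## Robot

A 6-joint arm with a two-finger parallel gripper is mounted at the origin on the work surface. World frame = base frame: x ahead of the robot, y to its left, z up, the work surface at z = 0. Lengths are in m, angles in rad, forces in N, time in s.
With the tool pointing down it reaches from about 0.35 to 0.875 m from the base axis. Payload 4.2 kg.
Tool frame: the origin (TCP) lies between the finger pads; the fingertips stand 25 mm ahead of it and the grasp point (between the pads) lies 6 mm ahead of it; z points along the fingers, y is the line along which they close (so a half turn about z gives the same grasp; the last joint's range is limited). The gripper opens to 87 mm and grips with 3 to 60 N. Pads are 19 mm wide; open, the fingers measure 117 mm over their backs; the gripper's body (75 mm by 190 mm) begins 51 mm behind the grasp point.
Start: joints at [-0.985, 0.385, 0.008, 0, -1.194, -0.259], TCP at [0.201, -0.592, 0.248] pointing down, gripper open.
Joint ranges: [-3.14, 3.14], [-1.21, 2.06], [-1.07, 1.41], [-3.16, 2.05], [-2.99, -0.16], [-3.1, 3.1]. Speed limits (rad/s): [2.79, 2.79, 3.14, 3.14, 3.14, 3.14].

## Interface

Orientations are given as a rotation vector (axis times angle).
In Python, from rig import bot, snapshot gives the robot as it stands.
- The arm moves only by the tool drive_tool, never from a script. Its argument "series" is a list of rows, each an object with "translation": the shift along the tool's x, y, z in mm, a list of three; "delta_rot": the turn, a rotation vector about the tool's x, y, z in degrees, a list of three. A call has 1 to 20 rows; each row is the pose to reach, as a shift and turn from the pose commanded when the call began, along the tool's axes at that moment; what a row does not reach only later rows make up. A row lasts 1/8 s, in which the tool goes at most 62.5 mm and 10.7 degrees, less where a joint would pass 70% of its speed; a pose out of reach is approached as far as the arm can. A call with a gripper value outside its range is refused whole. "hand" is the finger opening in mm, from 0 to 87, set as the call begins (left out, the last holds). The fingers move at their own pace and stop on an object; "squeeze" is the grip in N (left out, the last holds). Time passes only in rows, so rows that repeat a pose let the fingers close. It gives the time, the measured TCP pose, the force, the opening and the grip force at its end, in the units of the state.
- bot.observe(): the state, without advancing time (a new reading comes with each control period).
- snapshot(name): name is "scene" or "top" or "wrist"; returns a dict with "color" (420x560x3 uint8, red, green, blue), "K" (3x3 intrinsics, pixels), "rvec" (rotation vector, rad) and "tvec" (3), from world to camera coordinates, as OpenCV has them; the wrist camera has in their place "hand_eye" (4x4, takes a point from camera to tool coordinates, whose origin is the TCP and whose axes are the flange's). Camera axes: x right, y down, z forward; pixel columns grow to the right and rows downward; lengths in m; the calibration is good to about 2 mm. A picture is of the moment at which its call begins: read the wrist's pose just before it. There is no depth.
- bot.close_job(): hands the job in; it is judged then, once.
The state is a dict: "t": time; "joints": joint angles; "qd": joint speeds; "effort": joint torques, N m; "position": TCP position; "tcp_rot": TCP orientation; "contact_force": force on the tool from outside, world axes, zero at the start; "wrist_torque": the same for the moment, N m; "finger_gap": finger opening in m; "gripper_force": force on a finger pad.
Only numpy, scipy, OpenCV 4.12 (cv2) and the standard library are available. Lean on these libraries where they do the work, as an engineer would, in place of code of your own. Each camera call takes 0.05 s, during which the arm holds its last target. There are 200 camera calls.

## Task

Lay the hand gauge flat in its nest on the sizing stand, grip facing up, and swing the toggle clamp fully closed on it. Then try the beads from the wooden tray in the gauge: those that drop through belong in the stand's catch box, those too big to pass go in the red reject tray. When all are sorted swing the clamp fully back open, then hang the gauge by its eye on the empty peg of the tool rack; leave the other bench tools where they are.

Things in the scene. Friction and masses are not known exactly. Their poses are not given: they have to be found in the camera images.
- sizer: Sizing stand, fixed hardwood block, deck 85 mm above the bench, spanning x -122..40, y -45..135 mm. Origin on the bench below the nest's centre, z up. Under the nest a 36 mm deck hole opens on a chute to a closed catch box (x 40..140, y -60..60 mm, clear cover 50 mm high): the only way in, no way out. Clamp at x -112..-48, y 105 mm; handle hinge at x -91, y 105, z 131.5 mm, axis y.
- nest (a point): Centre of the nest, on the deck's surface, at the axis of its hole; axes as sizer. Brass strips 5 mm high on four sides leave a 61 x 61 mm square for the gauge's 56 mm head; the +y side has a 33 mm gap, through which the gauge's neck points along +y.
- clamp_handle (a joint): Toggle clamp handle, rad: 0 = fully open, handle up (80 degrees above level); 1.13 = dead centre; 1.18 = end stop, fully closed, handle lying back to the sizer's -x, 12 degrees above level. A linkage swings the hold-down arm: upright when open (x -75..-30, y 95..115 mm of the sizer, up to 190 mm high); closed, its rubber tip presses the gauge's neck 105 mm from the bore. Stays where left.
- clamp_grip (a point): Point on the clamp handle's axis, on its red round grip (16 mm thick; it goes on 27 mm past this point), 75 mm from the hinge. At joint value h it lies at hinge + 75 mm * (-cos(1.39-h), 0, sin(1.39-h)) in the sizer's axes. Hinge friction 0.15 N m.
- gauge: Hand gauge, 260 g, steel plate 6 mm thick: head 56 x 56 mm with a 25 mm through bore, neck 24 mm wide along +y to a hanging eye. Origin on the bore's axis at the underside, z up. A red grip, 24 mm wide, raises the neck to 15 mm from y = 32 to 84 mm. Held at y = 48 mm (near its centre of mass) a gripper clears the open clamp arm when in the nest. Starts lying flat, grip up.
- gauge_eye (a point): Centre of the gauge's hanging eye: hole 19 mm, ring 30 mm outside, 140 mm from the bore along +y, mid thickness (3 mm above the underside).
- rack: Wooden tool rack, fixed: an open frame 160 mm wide and 223 mm high, two posts and a top rail (45 mm tall, 18 mm thick) on a foot 75 mm deep, 15 mm high; origin at the foot's centre on the bench, its front looks along its -x. Two steel pegs slope 45 degrees up and forward from the rail; the one at y = -45 mm carries a ring-sizer set, the one at y = +40 mm is empty.
- peg_root (a point): Where the empty peg's axis leaves the rail, 205 mm above the bench. The peg is round, 8 mm thick.
- peg_tip (a point): Upper end of the empty peg, 52 mm from peg_root along the peg's axis (45 degrees up and forward); a hung gauge rests with its eye on the peg and its head down.
- bead_tray: Wooden bead tray, fixed, 110 (x) x 150 (y) mm, floor 4 mm above the bench, rim 10 mm above it; origin under its centre. The beads start here standing on their flats.
- reject_tray: Red reject tray, fixed, 110 (x) x 150 (y) mm, walls 4 mm thick, floor 4 mm above the bench, rim 10 mm above it; origin under its centre.
- bead1: Gilt bead, origin at its centre (may be absent): a ball with two drilled flats, 18 mm between the flats (its z axis), 30 g, and either 23 mm or 28 mm across. The smaller drops through the gauge's 25 mm bore either way up; the larger rests in the bore with its centre 6 mm above the plate. Which it is must be tried; lift it off gently, it can drag the gauge.
- bead2: Gilt bead, origin at its centre (may be absent): a ball with two drilled flats, 18 mm between the flats (its z axis), 30 g, and either 23 mm or 28 mm across. The smaller drops through the gauge's 25 mm bore either way up; the larger rests in the bore with its centre 6 mm above the plate. Which it is must be tried; lift it off gently, it can drag the gauge.
- bead3: Gilt bead, origin at its centre (may be absent): a ball with two drilled flats, 18 mm between the flats (its z axis), 30 g, and either 23 mm or 28 mm across. The smaller drops through the gauge's 25 mm bore either way up; the larger rests in the bore with its centre 6 mm above the plate. Which it is must be tried; lift it off gently, it can drag the gauge.
- bead4: Gilt bead, origin at its centre (may be absent): a ball with two drilled flats, 18 mm between the flats (its z axis), 30 g, and either 23 mm or 28 mm across. The smaller drops through the gauge's 25 mm bore either way up; the larger rests in the bore with its centre 6 mm above the plate. Which it is must be tried; lift it off gently, it can drag the gauge.
- bead5: Gilt bead, origin at its centre (may be absent): a ball with two drilled flats, 18 mm between the flats (its z axis), 30 g, and either 23 mm or 28 mm across. The smaller drops through the gauge's 25 mm bore either way up; the larger rests in the bore with its centre 6 mm above the plate. Which it is must be tried; lift it off gently, it can drag the gauge.
- bead6: Gilt bead, origin at its centre (may be absent): a ball with two drilled flats, 18 mm between the flats (its z axis), 30 g, and either 23 mm or 28 mm across. The smaller drops through the gauge's 25 mm bore either way up; the larger rests in the bore with its centre 6 mm above the plate. Which it is must be tried; lift it off gently, it can drag the gauge.
- pliers: Red-handled pliers, 130 mm, lying; leave alone.
- hammer: Chasing hammer, lying; leave alone.
- mandrel: Steel ring mandrel standing on its 60 mm foot, 172 mm high; leave alone.
- dapping_block: Steel dapping block, 50 mm cube; leave alone.
- flux_jar: White jar with yellow cap, 56 mm wide, 70 mm high; leave alone.
- mug: Blue mug, 76 mm wide, 90 mm high; leave alone.
- bangle: Brass bangle lying flat, 68 mm wide, 8 mm high; leave alone.

How it is judged:
On the way, in this order (a step that is already met when the one before it is completed fails the run):
1. the gauge lies flat in the nest and the clamp is fully closed on it, before any bead is in the catch box (horizontal distance between gauge and nest below 0.006 m and z of gauge in the frame of nest between -0.0025 and 0.0025 m and angle between gauge's own z axis and vertical below 0.06 rad and value of joint clamp_handle above 1.08 rad and (z of bead1 in the frame of sizer above 0.055 m or x of bead1 in the frame of sizer above 0.145 m or x of bead1 in the frame of sizer below -0.04 m or y of bead1 in the frame of sizer above 0.065 m or y of bead1 in the frame of sizer below -0.065 m) and (z of bead2 in the frame of sizer above 0.055 m or x of bead2 in the frame of sizer above 0.145 m or x of bead2 in the frame of sizer below -0.04 m or y of bead2 in the frame of sizer above 0.065 m or y of bead2 in the frame of sizer below -0.065 m) and (z of bead3 in the frame of sizer above 0.055 m or x of bead3 in the frame of sizer above 0.145 m or x of bead3 in the frame of sizer below -0.04 m or y of bead3 in the frame of sizer above 0.065 m or y of bead3 in the frame of sizer below -0.065 m) and (z of bead4 in the frame of sizer above 0.055 m or x of bead4 in the frame of sizer above 0.145 m or x of bead4 in the frame of sizer below -0.04 m or y of bead4 in the frame of sizer above 0.065 m or y of bead4 in the frame of sizer below -0.065 m) and (z of bead5 in the frame of sizer above 0.055 m or x of bead5 in the frame of sizer above 0.145 m or x of bead5 in the frame of sizer below -0.04 m or y of bead5 in the frame of sizer above 0.065 m or y of bead5 in the frame of sizer below -0.065 m) and (z of bead6 in the frame of sizer above 0.055 m or x of bead6 in the frame of sizer above 0.145 m or x of bead6 in the frame of sizer below -0.04 m or y of bead6 in the frame of sizer above 0.065 m or y of bead6 in the frame of sizer below -0.065 m)), for 0.3 s.
2. with the gauge still clamped, every small bead has dropped through into the catch box and every big bead is in the reject tray (horizontal distance between gauge and nest below 0.006 m and z of gauge in the frame of nest between -0.0025 and 0.0025 m and angle between gauge's own z axis and vertical below 0.06 rad and value of joint clamp_handle above 1.08 rad and z of each of bead1, bead4, bead6 in the frame of sizer below 0.05 m and x of bead1 in the frame of sizer between -0.035 and 0.14 m and y of bead1 in the frame of sizer between -0.06 and 0.06 m and x of bead2 in the frame of reject_tray between -0.053 and 0.053 m and y of bead2 in the frame of reject_tray between -0.073 and 0.073 m and z of each of bead2, bead3, bead5 in the frame of reject_tray below 0.024 m and x of bead3 in the frame of reject_tray between -0.053 and 0.053 m and y of bead3 in the frame of reject_tray between -0.073 and 0.073 m and x of bead4 in the frame of sizer between -0.035 and 0.14 m and y of bead4 in the frame of sizer between -0.06 and 0.06 m and x of bead5 in the frame of reject_tray between -0.053 and 0.053 m and y of bead5 in the frame of reject_tray between -0.073 and 0.073 m and x of bead6 in the frame of sizer between -0.035 and 0.14 m and y of bead6 in the frame of sizer between -0.06 and 0.06 m), for 0.3 s.
3. the clamp is swung back open with the gauge still in the nest (value of joint clamp_handle below 0.25 rad and horizontal distance between gauge and nest below 0.01 m), for 0.2 s.
At the end, for the whole second after the job is handed in: the clamp is open (handle below 0.25 rad), the gauge hangs by its eye on the empty peg (eye within 55 mm of the peg's root, neck within 20 degrees of upright, head clear of the rack's foot), small beads are in the catch box, big beads inside the reject tray's rim, all at rest (value of joint clamp_handle below 0.25 rad and z of gauge_eye in the frame of peg_root above -0.015 m and distance between gauge_eye and peg_root below 0.055 m and angle between gauge's own y axis and vertical below 0.35 rad and height (world z) of gauge above 0.03 m and linear speed of each of gauge, bead1, bead2, bead3, bead4, bead5, bead6 below 0.05 m/s and z of each of bead1, bead4, bead6 in the frame of sizer below 0.05 m and x of bead1 in the frame of sizer between -0.035 and 0.14 m and y of bead1 in the frame of sizer between -0.06 and 0.06 m and x of bead2 in the frame of reject_tray between -0.053 and 0.053 m and y of bead2 in the frame of reject_tray between -0.073 and 0.073 m and z of each of bead2, bead3, bead5 in the frame of reject_tray below 0.024 m and x of bead3 in the frame of reject_tray between -0.053 and 0.053 m and y of bead3 in the frame of reject_tray between -0.073 and 0.073 m and x of bead4 in the frame of sizer between -0.035 and 0.14 m and y of bead4 in the frame of sizer between -0.06 and 0.06 m and x of bead5 in the frame of reject_tray between -0.053 and 0.053 m and y of bead5 in the frame of reject_tray between -0.073 and 0.073 m and x of bead6 in the frame of sizer between -0.035 and 0.14 m and y of bead6 in the frame of sizer between -0.06 and 0.06 m); the robot touches nothing.
It fails at once if a bystander (pliers, hammer, mandrel, dapping block, flux jar, mug, bangle) is pushed more than 40 mm or knocked over (distance of any of pliers, hammer, mandrel, dapping_block, flux_jar, mug, bangle from where it was at the start of the episode above 0.04 m or angle between any of pliers, hammer, mandrel, dapping_block, flux_jar, mug, bangle's own z axis and vertical above 0.5 rad).
Of bead1, bead2, bead3, bead4, bead5, bead6 only 3 to 5 are there at a start; the rules pass over those that are not, and their reading is None.
At some moment in a run one of bead1, bead2, bead3, bead4, bead5, bead6 may be knocked a few centimetres aside while the robot is not near it.
It also fails if it takes over 210 s, if anything falls off the work surface, if the arm or the gripper's body presses on something with over 40 N, if the wrist force passes 120 N, or if a joint passes its speed limit or range.

## Working session

There is one attempt and no reset: what is moved stays moved. The work goes in short steps, Python scripts to look and compute and a tool call to move; the robot and the scene stay as the last step left them, time stands still between calls to the robot, and variables do not carry over. Pictures are saved under pics/ and viewed, at most 14 in all, crops included, and the job is handed in when it is done.

Besides the shell and the picture viewer there is one more tool, called after "Request:" as name([rows], argument=value, ...), one row to a line, values as JSON. drive_tool: Moves the arm, as the interface text tells. Its arguments: {"type":"object","properties":{"series":{"type":"array","items":{"type":"object","properties":{"translation":{"type":"array","items":{"type":"number"}},"delta_rot":{"type":"array","items":{"type":"number"}}}}},"hand":{"type":"number"},"squeeze":{"type":"number"}},"required":["series"]}

```bash
ls; mkdir -p pics; python3 - <<'E'
from rig import bot,snapshot
import cv2,numpy as np,pickle
for n in("scene","top"):
    s=snapshot(n);cv2.imwrite(f"pics/{n}0.png",s["color"][...,::-1]);pickle.dump(s,open(f"{n}0.pkl","wb"))
    R=cv2.Rodrigues(s["rvec"])[0];print(n,s["K"].tolist(),(-R.T@s["tvec"].ravel()).round(3),R.round(3).tolist())
    cv2.imwrite(f"pics/{n}0b.png",cv2.resize(s["color"][...,::-1],(800,600),interpolation=cv2.INTER_CUBIC))
o=bot.observe();print(o)
E
```

```text
pics
scene [[441.58348773679313, 0.0, 280.2425587722135], [0.0, 441.58348773679313, 205.03546478804512], [0.0, 0.0, 1.0]] [ 1.038 -0.623  0.976] [[0.801, 0.598, -0.013], [0.415, -0.571, -0.708], [-0.431, 0.562, -0.706]]
top [[438.121169414162, 0.0, 274.49599471484845], [0.0, 438.121169414162, 204.0301285405433], [0.0, 0.0, 1.0]] [0.346 0.031 1.669] [[0.027, -1.0, 0.015], [-0.992, -0.028, -0.123], [0.123, -0.012, -0.992]]
{'t': 0.1, 'joints': array([-9.85390079e-01,  3.85447979e-01,  6.77919360e-03, -4.26558525e-04,
       -1.19398344e+00, -2.58612916e-01]), 'qd': array([ 0.00090086, -0.00069109,  0.00248298,  0.00250833, -0.00057196,
       -0.00013208]), 'effort': array([-3.89915249e-04, -3.91689241e+01,  1.87934661e+01,  4.23189238e+00,
        1.34468341e-02, -7.49779451e-05]), 'position': array([ 0.20050153, -0.59145957,  0.24659585]), 'tcp_rot': array([ 5.10735801e-01, -3.09939371e+00, -2.91419887e-03]), 'contact_force': array([-0.09431632,  0.03902249,  0.39365981]), 'wrist_torque': array([-0.02296671, -0.00779991, -0.02365614]), 'gripper_force': 0.0, 'finger_gap': 0.08715737038849876}
```

View pics/top0b.png

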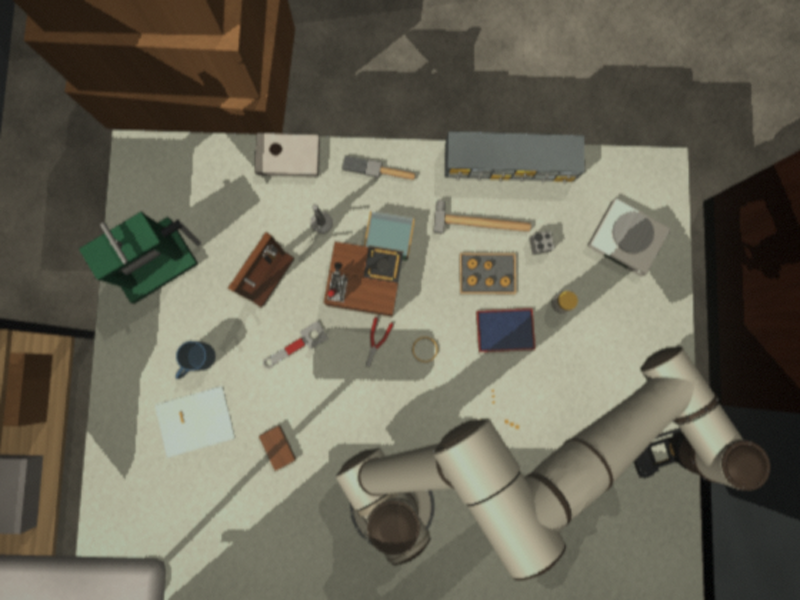

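View pics/scene0b.png

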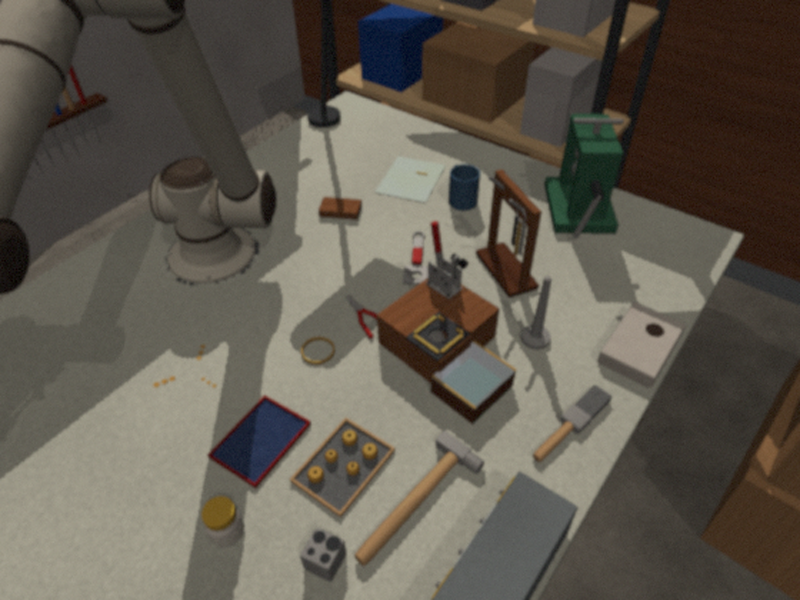

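```bash
cat > h.py <<'E'
from rig import bot,snapshot
import cv2,numpy as np,pickle,os
from scipy.spatial.transform import Rotation as Ro
def snap(n,f):
    o=bot.observe();s=snapshot(n);s=dict(s);s["T"]=pose(o);s["n"]=n
    pickle.dump(s,open(f+".pkl","wb"));cv2.imwrite(f"pics/{f}.png",cv2.resize(s["color"][...,::-1],(800,600),interpolation=cv2.INTER_CUBIC));return s
def load(f): return pickle.load(open(f+".pkl","rb"))
def pose(o):
    T=np.eye(4);T[:3,:3]=Ro.from_rotvec(o["tcp_rot"]).as_matrix();T[:3,3]=o["position"];return T
def c2w(s):
    if "hand_eye" in s: return s["T"]@s["hand_eye"]
    T=np.eye(4);R=cv2.Rodrigues(np.array(s["rvec"]))[0];T[:3,:3]=R.T;T[:3,3]=-R.T@np.array(s["tvec"]).ravel();return T
def ray(s,uv):   # uv in 560x420 pixels
    T=c2w(s);d=T[:3,:3]@np.linalg.solve(s["K"],[uv[0],uv[1],1.]);return T[:3,3],d/np.linalg.norm(d)
def onz(s,uv,z):
    c,d=ray(s,uv);return c+d*(z-c[2])/d[2]
def tri(*r):
    A=0;b=0
    for c,d in r:
        P=np.eye(3)-np.outer(d,d);A=A+P;b=b+P@c
    p=np.linalg.solve(A,b);return p,[float(np.linalg.norm((np.eye(3)-np.outer(d,d))@(p-c)))*1000 for c,d in r]
def proj(s,p):
    q=np.linalg.inv(c2w(s))@np.r_[p,1];q=s["K"]@q[:3];return q[:2]/q[2]
V=10/7.  # view scale: 800/560
def rel(p,yaw=None,R=None):
    """tool-frame shift (mm)/turn (deg) to put TCP at p, tool down, closing line at world angle yaw deg"""
    T=pose(bot.observe());t=T[:3,:3].T@(np.array(p)-T[:3,3])*1000
    if R is None:
        if yaw is None: yaw=np.degrees(np.arctan2(T[1,1],T[0,1]))
        best=None
        for k in(0,180):
            a=np.radians(yaw+k);y=np.array([np.cos(a),np.sin(a),0]);z=np.array([0,0,-1.]);Rt=np.c_[np.cross(y,z),y,z]
            r=Ro.from_matrix(T[:3,:3].T@Rt).as_rotvec()
            if best is None or np.linalg.norm(r)<np.linalg.norm(best):best=r
    else: best=Ro.from_matrix(T[:3,:3].T@R).as_rotvec()
    print("trans",t.round(1).tolist(),"rot",np.degrees(best).round(1).tolist())
def st():
    o=bot.observe();T=pose(o);print("t",round(o["t"],2),"p",o["position"].round(4),"yaw",round(float(np.degrees(np.arctan2(T[1,1],T[0,1]))),1),"z",T[:3,2].round(3),"F",o["contact_force"].round(1),"gap",round(o["finger_gap"]*1000,1),"gf",round(o["gripper_force"],1),"j",o["joints"].round(2))
E
python3 - <<'E'
from h import *
s=snap("wrist","w0");print(s["K"].round(1).tolist(),s["hand_eye"].round(3).tolist())
t=load("top0");c=load("scene0")
for n,uv,z in [("head",(316,332),.006),("eye",(270,362),.003),("nest",(383,264),.085),("clamp",(338,280),.14),("box",(390,235),.05),("rack",(262,268),.1),("tray",(488,272),.004),("rej",(506,330),.004),("mandrel",(320,220),.1)]:
    print(n,onz(t,np.array(uv)/V,z).round(3))
rel([.5,0.05,.45],90);rel([.45,-.25,.4],90)
E
```

```text
[[362.6, 0.0, 278.2], [0.0, 362.6, 215.4], [0.0, 0.0, 1.0]] [[-0.0, -0.967, -0.253, 0.068], [1.0, -0.0, 0.001, -0.001], [-0.001, -0.253, 0.967, -0.139], [0.0, 0.0, 0.0, 1.0]]
head [0.439 0.21  0.006]
eye [0.356 0.329 0.003]
nest [0.613 0.038 0.085]
clamp [0.561 0.147 0.14 ]
box [0.697 0.022 0.05 ]
rack [0.591 0.343 0.1  ]
tray [ 0.613 -0.246  0.004]
rej [ 0.458 -0.295  0.004]
mandrel [0.72  0.202 0.1  ]
trans [-489.5, 511.8, -202.5] rot [0.1, -0.0, 18.7]
trans [-345.9, 243.7, -152.9] rot [0.1, -0.0, 18.7]
```

Request:
drive_tool([
  {"translation":[-400,200,-150],"delta_rot":[0,0,18.7]},
  {"translation":[-400,200,-150],"delta_rot":[0,0,18.7]},
  {"translation":[-400,200,-150],"delta_rot":[0,0,18.7]},
  {"translation":[-400,200,-150],"delta_rot":[0,0,18.7]},
  {"translation":[-400,200,-150],"delta_rot":[0,0,18.7]},
  {"translation":[-400,200,-150],"delta_rot":[0,0,18.7]},
  {"translation":[-400,200,-150],"delta_rot":[0,0,18.7]},
  {"translation":[-400,200,-150],"delta_rot":[0,0,18.7]},
  {"translation":[-400,200,-150],"delta_rot":[0,0,18.7]},
  {"translation":[-400,200,-150],"delta_rot":[0,0,18.7]},
  {"translation":[-400,200,-150],"delta_rot":[0,0,18.7]},
])

```text
t: 1.52
position: [0.5144, -0.2748, 0.3971]
tcp_rot: [-0.002, -3.141, -0.0]
contact_force: [-0.4, -0.9, -0.1]
finger_gap: 0.0872
gripper_force: 0.0
```

```bash
python3 - <<'E'
from h import *
st();snap("wrist","w1");rel([.50,.08,.42],90)
E
```

```text
t 1.52 p [ 0.5144 -0.2748  0.3971] yaw 89.9 z [-0.001  0.    -1.   ] F [-0.4 -0.9 -0.1] gap 87.2 gf 0.0 j [-0.21  0.25  0.18 -0.   -1.5  -1.36]
trans [14.8, 354.9, -22.7] rot [0.0, -0.0, -0.1]
```

View pics/w1.png

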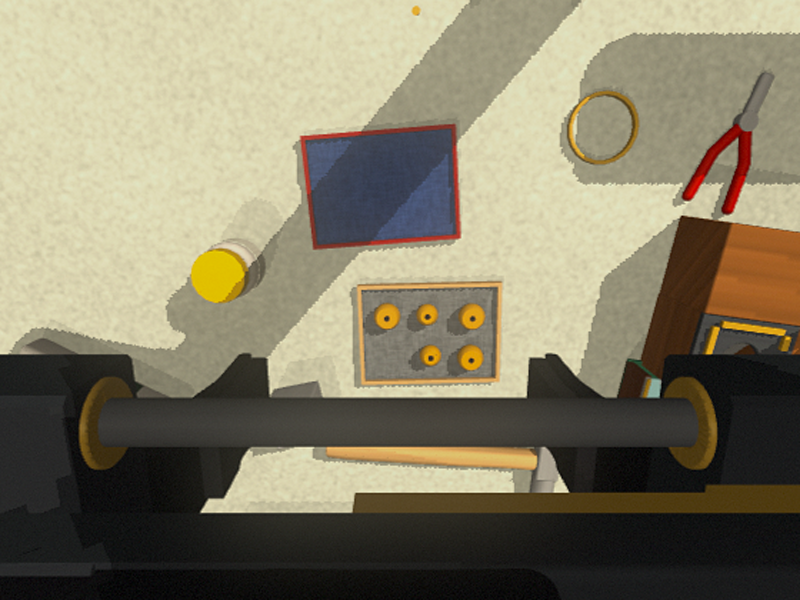

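Wrist view: five beads in the tray at (388,317), (428,315), (472,317), (431,355), (471,358); reject tray centred near (382,186). Now over the gauge and stand.

Request:
drive_tool([
  {"translation":[20,390,-20]},
  {"translation":[20,390,-20]},
  {"translation":[20,390,-20]},
  {"translation":[20,390,-20]},
  {"translation":[20,390,-20]},
  {"translation":[20,390,-20]},
  {"translation":[20,390,-20]},
  {"translation":[20,390,-20]},
  {"translation":[20,390,-20]},
])

```text
schema error: expected keys translation, delta_rot
```

```bash
python3 - <<'E'
from h import *
st();snap("wrist","w2")
E
```

```text
t 1.57 p [ 0.5144 -0.2749  0.3972] yaw 89.9 z [-0.001  0.    -1.   ] F [-0.5  0.1 -1.2] gap 87.0 gf 0.0 j [-0.21  0.25  0.18  0.   -1.5  -1.36]
```

View pics/w2.png

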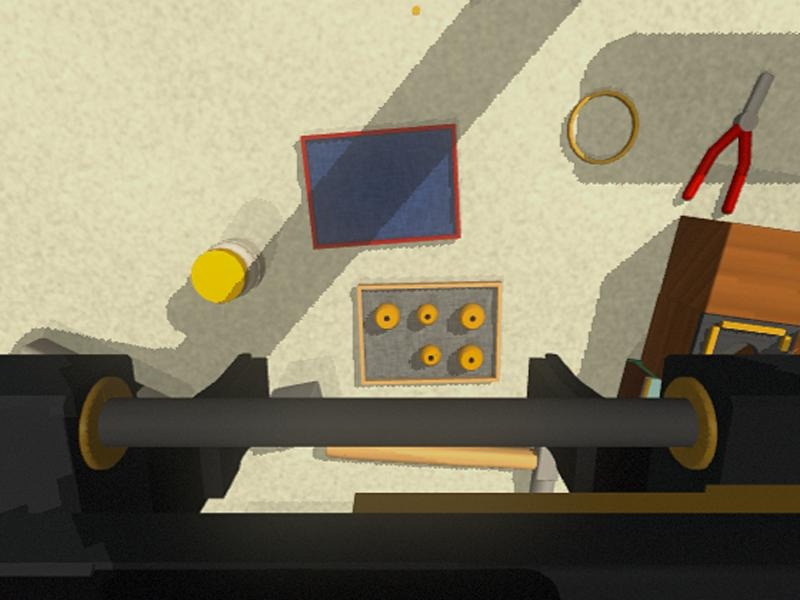

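Unchanged picture (the move was refused as delta_rot is required). Repeat it.

Request:
drive_tool([
  {"translation":[20,390,-20],"delta_rot":[0,0,0]},
  {"translation":[20,390,-20],"delta_rot":[0,0,0]},
  {"translation":[20,390,-20],"delta_rot":[0,0,0]},
  {"translation":[20,390,-20],"delta_rot":[0,0,0]},
  {"translation":[20,390,-20],"delta_rot":[0,0,0]},
  {"translation":[20,390,-20],"delta_rot":[0,0,0]},
  {"translation":[20,390,-20],"delta_rot":[0,0,0]},
  {"translation":[20,390,-20],"delta_rot":[0,0,0]},
  {"translation":[20,390,-20],"delta_rot":[0,0,0]},
])

```text
t: 2.75
position: [0.4952, 0.1146, 0.4176]
tcp_rot: [-0.002, -3.142, 0.001]
contact_force: [-0.4, -0.8, -0.5]
finger_gap: 0.0869
gripper_force: 0.0
```

```bash
python3 - <<'E'
from h import *
st();snap("wrist","w2")
E
```

```text
t 2.75 p [0.4952 0.1146 0.4176] yaw 89.9 z [-0. -0. -1.] F [-0.4 -0.8 -0.5] gap 86.9 gf 0.0 j [ 0.55  0.11  0.05  0.   -1.52 -2.12]
```

View pics/w2.png

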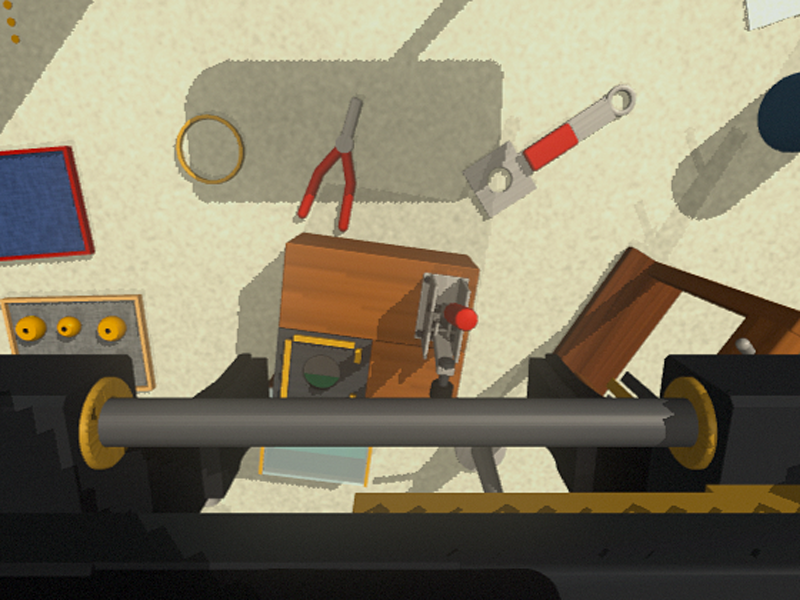

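Gauge bore at view px (500,180), eye (621,100), nest hole (322,372), clamp red knob (461,319), rack on the right, peg end near (745,345). Second viewpoint for stereo.

Request:
drive_tool([
  {"translation":[-110,100,10],"delta_rot":[0,0,0]},
  {"translation":[-110,100,10],"delta_rot":[0,0,0]},
  {"translation":[-110,100,10],"delta_rot":[0,0,0]},
  {"translation":[-110,100,10],"delta_rot":[0,0,0]},
  {"translation":[-110,100,10],"delta_rot":[0,0,0]},
])

```text
t: 3.42
position: [0.605, 0.2144, 0.408]
tcp_rot: [0.002, 3.141, -0.0]
contact_force: [-0.5, -1.2, -0.7]
finger_gap: 0.0873
gripper_force: 0.0
```

```bash
python3 - <<'E'
from h import *
st();snap("wrist","w3")
E
```

```text
t 3.42 p [0.605  0.2144 0.408 ] yaw 89.9 z [ 0. -0. -1.] F [-0.5 -1.2 -0.7] gap 87.3 gf 0.0 j [ 0.59  0.36  0.36  0.   -1.57 -2.16]
```

View pics/w3.png

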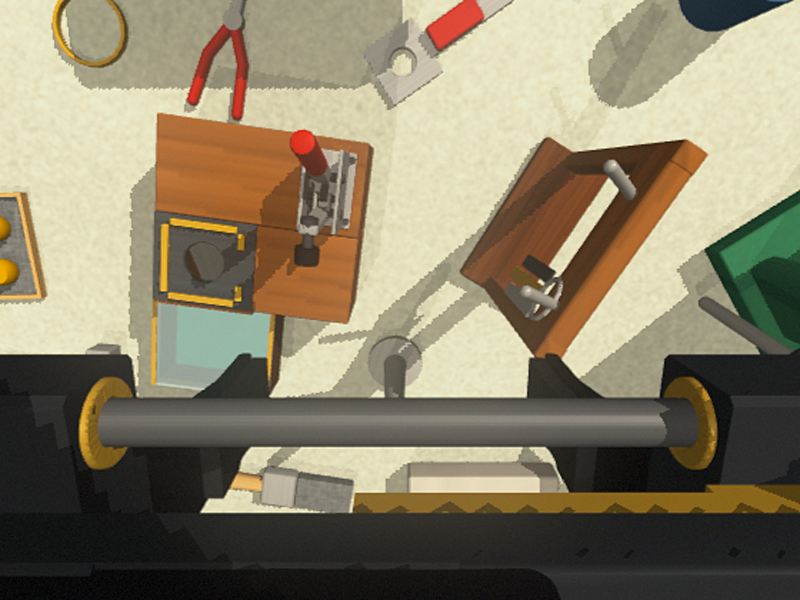

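w3 shows nest hole (204,262) with brass strips around, clamp knob (302,141), gauge bore (402,62), empty peg from ~(628,192) to tip (612,168), ring-sizer peg at (530,292). Now numbers.

```bash
cat > m1.py <<'E'
from h import *
a=load("w2");b=load("w3");w1=load("w1")
def T(n,u2,u3): 
    p,e=tri(ray(a,np.array(u2)/V),ray(b,np.array(u3)/V));print(n,p.round(4),np.round(e,1))
T("bore",(500,180),(402,62));T("hole",(322,372),(204,262));T("stripcorner",(289,335),(162,222))
T("deckA",(290,243),(157,113));T("deckB",(478,267),(371,145));T("knob",(461,319),(302,141));T("pegtip",(744,345),(611,167))
def mask(s,lo,hi): return cv2.inRange(cv2.cvtColor(s["color"],cv2.COLOR_RGB2HSV),lo,hi)
def rect(s,m,z,box):
    x0,y0,x1,y1=[int(v/V) for v in box];q=np.zeros_like(m);q[y0:y1,x0:x1]=m[y0:y1,x0:x1]
    uv=np.argwhere(q)[:,::-1];P=np.array([onz(s,p,z)[:2] for p in uv],np.float32)*1000
    return cv2.minAreaRect(P),len(P)
yel=lambda s:mask(s,(18,120,90),(32,255,255))
print("strips w3",rect(b,yel(b),.09,(150,205,250,315)))
red=lambda s:mask(s,(0,150,120),(6,255,255))|mask(s,(174,150,120),(180,255,255))
print("grip w2",rect(a,red(a),.015,(510,110,590,180)))
# steel gauge outline in w2
g=a["color"].astype(int);m=((abs(g[...,0]-g[...,2])<25)&(g.sum(2)>180)).astype(np.uint8)*255
cv2.imwrite("pics/m.png",m)
# bore and eye: bright (cream) blobs inside
hsv=cv2.cvtColor(a["color"],cv2.COLOR_RGB2HSV);
for n,(x,y) in {"bore":(500,180),"eye":(621,100)}.items():
    x,y=int(x/V),int(y/V);print(n,hsv[y,x-14:x+15,1].tolist(),hsv[y,x-14:x+15,2].tolist())
# beads & trays in w1
m=mask(w1,(18,150,60),(30,255,255));n,l,stt,c=cv2.connectedComponentsWithStats(m)
for i in range(1,n):
    if stt[i,4]>60 and 350<c[i][0]*V<500 : print("blob",(c[i]*V).round(),stt[i],onz(w1,c[i],.013).round(4))
print("rej",[onz(w1,np.array(u)/V,.01).round(3)[:2].tolist() for u in((302,137),(456,125),(460,237),(314,248))])
print("tray",[onz(w1,np.array(u)/V,.01).round(3)[:2].tolist() for u in((358,285),(500,283),(498,381),(361,384))])
E
python3 m1.py
```

```text
bore [0.4356 0.2185 0.0101] [0.4 0.4]
hole [0.6149 0.0402 0.0863] [0.3 0.3]
stripcorner [0.5777 0.0096 0.0896] [2.2 2.2]
deckA [0.4893 0.0169 0.0939] [1.1 1.1]
deckB [0.5145 0.1903 0.0707] [0.3 0.3]
knob [0.5204 0.1566 0.2272] [1.3 1.3]
pegtip [0.5346 0.3349 0.2421] [0.1 0.1]
strips w3 (((622.6544799804688, 35.44476318359375), (78.12199401855469, 91.0453872680664), 80.75608825683594), 950)
grip w2 (((402.67919921875, 266.6563415527344), (22.87753677368164, 50.74070358276367), 32.59542465209961), 593)
bore [38, 39, 41, 37, 42, 49, 51, 47, 49, 52, 52, 51, 49, 50, 51, 51, 46, 49, 50, 51, 51, 47, 38, 42, 38, 38, 37, 37, 40] [115, 117, 119, 118, 116, 119, 135, 157, 208, 202, 203, 207, 219, 215, 216, 219, 223, 208, 148, 154, 150, 125, 128, 168, 179, 180, 181, 178, 177]
eye [39, 39, 40, 34, 37, 36, 35, 38, 40, 43, 45, 44, 43, 41, 41, 46, 52, 50, 51, 45, 46, 32, 35, 38, 38, 38, 33, 36, 40] [191, 192, 173, 149, 187, 175, 180, 193, 211, 226, 223, 222, 221, 223, 225, 211, 143, 148, 149, 146, 116, 95, 152, 183, 189, 216, 229, 227, 225]
blob [386. 316.] [262 212  18  19 248] [ 0.5915 -0.2871  0.013 ]
blob [426. 314.] [292 213  14  15 160] [ 0.5896 -0.2452  0.013 ]
blob [471. 316.] [321 213  19  18 247] [ 0.5918 -0.1985  0.013 ]
blob [470. 357.] [320 241  18  18 244] [ 0.6373 -0.1983  0.013 ]
blob [430. 355.] [294 242  15  14 156] [ 0.6349 -0.2412  0.013 ]
rej [[0.413, -0.368], [0.402, -0.219], [0.51, -0.212], [0.521, -0.36]]
tray [[0.559, -0.316], [0.557, -0.169], [0.666, -0.166], [0.67, -0.315]]
```

```bash
python3 - <<'E'
from h import *
rel([.408,.258,.408],90);rel([.408,.258,.18],90)
E
```

```text
trans [196.8, 43.4, 0.4] rot [0.0, 0.1, -0.1]
trans [197.0, 43.3, 228.4] rot [0.0, 0.1, -0.1]
```

Request:
drive_tool([
  {"translation":[197,43,0],"delta_rot":[0,0,-122.7]},
  {"translation":[197,43,0],"delta_rot":[0,0,-122.7]},
  {"translation":[197,43,0],"delta_rot":[0,0,-122.7]},
  {"translation":[197,43,0],"delta_rot":[0,0,-122.7]},
  {"translation":[197,43,220],"delta_rot":[0,0,-122.7]},
  {"translation":[197,43,220],"delta_rot":[0,0,-122.7]},
  {"translation":[197,43,220],"delta_rot":[0,0,-122.7]},
  {"translation":[197,43,220],"delta_rot":[0,0,-122.7]},
  {"translation":[197,43,220],"delta_rot":[0,0,-122.7]},
  {"translation":[197,43,220],"delta_rot":[0,0,-122.7]},
  {"translation":[197,43,220],"delta_rot":[0,0,-122.7]},
  {"translation":[197,43,220],"delta_rot":[0,0,-122.7]},
  {"translation":[197,43,220],"delta_rot":[0,0,-122.7]},
  {"translation":[197,43,220],"delta_rot":[0,0,-122.7]},
])

```text
t: 5.22
position: [0.408, 0.2585, 0.1883]
tcp_rot: [-2.755, 1.507, -0.0]
contact_force: [0.9, 0.3, 0.2]
finger_gap: 0.0872
gripper_force: 0.0
```

```bash
python3 - <<'E'
from h import *
st();s=snap("wrist","w4")
h=cv2.cvtColor(s["color"],cv2.COLOR_RGB2HSV)
m=cv2.inRange(h,(0,150,100),(6,255,255))|cv2.inRange(h,(174,150,100),(180,255,255))
n,l,q,c=cv2.connectedComponentsWithStats(m)
for i in range(1,n):
    if q[i,4]>300:
        print(q[i],c[i])
        for z in (.015,):
            P=np.array([onz(s,p[::-1],z)[:2] for p in np.argwhere(l==i)],np.float32)*1000;print(cv2.minAreaRect(P))
E
```

```text
t 5.22 p [0.408  0.2585 0.1883] yaw -147.4 z [ 0.001  0.001 -1.   ] F [0.9 0.3 0.2] gap 87.2 gf 0.0 j [ 0.9   0.2  -0.42  0.   -0.95 -0.33]
[ 266  185   26   56 1437] [278.61308281 212.30480167]
((403.5932312011719, 266.7017822265625), (22.423049926757812, 50.57050704956055), 33.14457702636719)
```

View pics/w4.png

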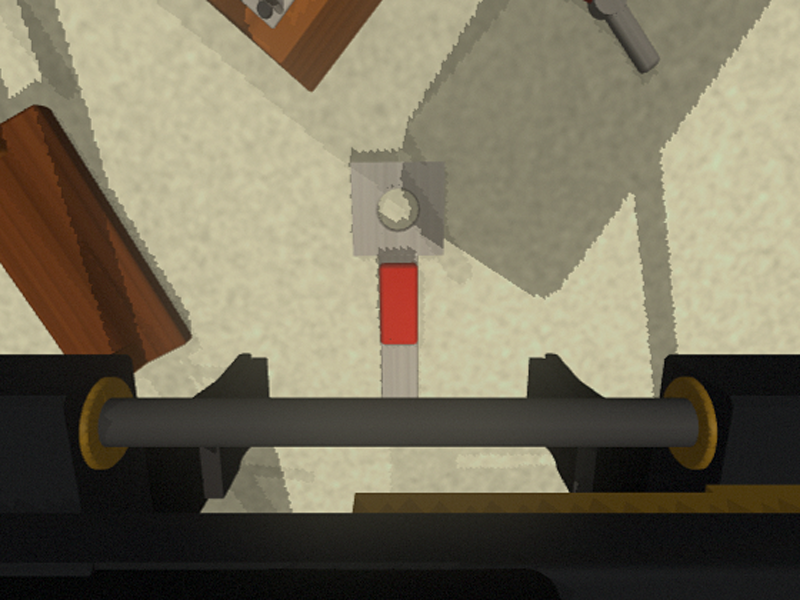

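w4: gauge centred under the hand, bore at (398,209), red grip (380–417, 264–344); aligned with the tool. Descend.

```bash
python3 - <<'E'
from h import *
rel([.4091,.2583,.0285],33.1)
E
```

```text
trans [0.9, -0.6, 159.6] rot [-0.1, 0.0, -0.4]
```

Request:
drive_tool([
  {"translation":[1,-0.6,60],"delta_rot":[0,0,-0.4]},
  {"translation":[1,-0.6,120],"delta_rot":[0,0,-0.4]},
  {"translation":[1,-0.6,145],"delta_rot":[0,0,-0.4]},
  {"translation":[1,-0.6,160],"delta_rot":[0,0,-0.4]},
  {"translation":[1,-0.6,160],"delta_rot":[0,0,-0.4]},
])

```text
t: 5.9
position: [0.4091, 0.2582, 0.0269]
tcp_rot: [2.761, -1.496, -0.0]
contact_force: [0.2, 0.8, 0.0]
finger_gap: 0.0869
gripper_force: 0.0
```

Request:
drive_tool([
  {"translation":[0,0,0],"delta_rot":[0,0,0]},
  {"translation":[0,0,0],"delta_rot":[0,0,0]},
  {"translation":[0,0,0],"delta_rot":[0,0,0]},
  {"translation":[0,0,0],"delta_rot":[0,0,0]},
  {"translation":[0,0,0],"delta_rot":[0,0,0]},
  {"translation":[0,0,0],"delta_rot":[0,0,0]},
], hand=0, squeeze=50)

```text
t: 6.65
position: [0.4091, 0.2583, 0.0276]
tcp_rot: [2.762, -1.496, -0.0]
contact_force: [0.8, 0.5, -0.8]
finger_gap: 0.0347
gripper_force: 0.0
```

```bash
python3 - <<'E'
from h import *
st()
# precise nest from w3 strips: separate components
b=load("w3");h=cv2.cvtColor(b["color"],cv2.COLOR_RGB2HSV);m=cv2.inRange(h,(18,120,90),(32,255,255))
n,l,q,c=cv2.connectedComponentsWithStats(m)
for i in range(1,n):
    if q[i,4]>15 and 100<c[i][0]*V<300 and 180<c[i][1]*V<420:
        P=np.array([onz(b,p[::-1],.09)[:2] for p in np.argwhere(l==i)],np.float32)*1000;print((q[i,:4]*V).round(),q[i,4],cv2.minAreaRect(P))
for z,u in ((.085,(157,113)),(.085,(371,145)),(.085,(345,322)),(.085,(152,300))): print(onz(b,np.array(u)/V,z).round(4))
cv2.imwrite("pics/nest.png",cv2.resize(b["color"][130:240,95:270,::-1],None,fx=4.5,fy=4.5,interpolation=cv2.INTER_CUBIC))
E
```

```text
t 6.65 p [0.4091 0.2583 0.0276] yaw -146.9 z [-0.  0. -1.] F [ 0.8  0.5 -0.8] gap 34.7 gf 0.0 j [ 0.9   0.44 -0.59 -0.   -0.54 -0.32]
[159. 217.  83.  90.] 867 ((614.9622192382812, 38.326087951660156), (73.49967193603516, 73.78601837158203), 82.13239288330078)
[237. 233.  10.  19.] 61 ((596.0392456054688, 75.12108612060547), (7.0770440101623535, 14.316786766052246), 75.5345458984375)
[151. 299.   6.  87.] 171 ((689.8363037109375, -12.666802406311035), (3.9088921546936035, 84.17289733886719), 83.06884765625)
[267. 314.   9.  67.] 135 ((694.921630859375, 94.84315490722656), (3.9601876735687256, 65.10807037353516), 81.99651336669922)
[0.4891 0.0121 0.085 ]
[0.515  0.1912 0.085 ]
[0.6718 0.1649 0.085 ]
[ 0.6505 -0.0116  0.085 ]
```

View pics/nest.png

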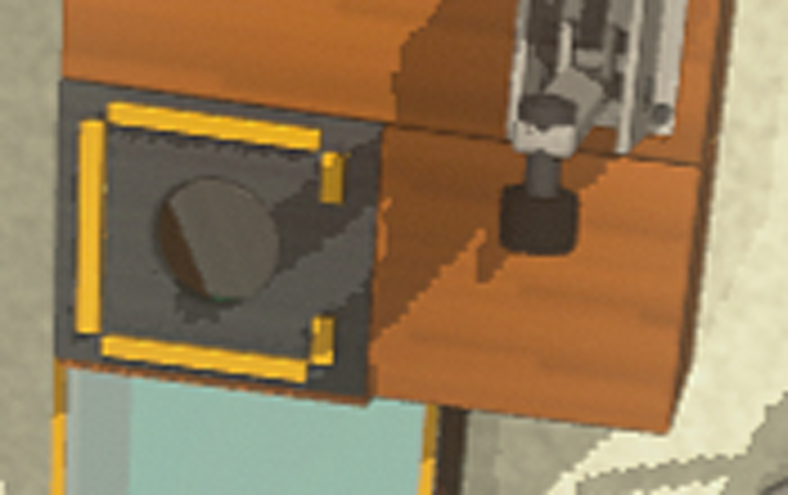

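Nest crop: hole at crop (218,238), strips' outer edges 77–343 across, 103–383 down; consistent with nest ≈ (0.615, 0.039), y axis at 82°. The fingers are still closing.

Request:
drive_tool([
  {"translation":[0,0,0],"delta_rot":[0,0,0]},
  {"translation":[0,0,0],"delta_rot":[0,0,0]},
  {"translation":[0,0,0],"delta_rot":[0,0,0]},
  {"translation":[0,0,0],"delta_rot":[0,0,0]},
])

```text
t: 7.15
position: [0.4089, 0.2582, 0.0275]
tcp_rot: [2.762, -1.496, -0.0]
contact_force: [-0.8, -0.7, 1.4]
finger_gap: 0.0234
gripper_force: 50.0
```

Request:
drive_tool([
  {"translation":[0,0,-60],"delta_rot":[0,0,0]},
  {"translation":[0,0,-120],"delta_rot":[0,0,0]},
  {"translation":[0,0,-180],"delta_rot":[0,0,0]},
  {"translation":[0,0,-210],"delta_rot":[0,0,0]},
  {"translation":[0,0,-210],"delta_rot":[0,0,0]},
])

```text
t: 7.78
position: [0.4097, 0.2592, 0.2396]
tcp_rot: [-2.757, 1.493, -0.001]
contact_force: [-0.7, -0.2, -2.6]
finger_gap: 0.0234
gripper_force: 50.0
```

```bash
python3 - <<'E'
from h import *
st()
ey=np.array([np.cos(np.radians(82)),np.sin(np.radians(82)),0])
n=np.array([.615,.0395,.0]);g=n+.048*ey
rel(g+[0,0,.24],172);print(g)
E
```

```text
t 7.78 p [0.4097 0.2592 0.2396] yaw -146.9 z [ 0.004  0.005 -1.   ] F [-0.7 -0.2 -2.6] gap 23.4 gf 50.0 j [ 0.9   0.15 -0.34 -0.   -1.08 -0.32]
trans [260.0, -83.4, -0.5] rot [-0.3, 0.2, 41.1]
[0.62168031 0.08703287 0.        ]
```

Request:
drive_tool([
  {"translation":[0,0,-50],"delta_rot":[0,0,0]},
  {"translation":[260,-83.5,-50],"delta_rot":[0,0,41.1]},
  {"translation":[260,-83.5,-50],"delta_rot":[0,0,41.1]},
  {"translation":[260,-83.5,-50],"delta_rot":[0,0,41.1]},
  {"translation":[260,-83.5,-50],"delta_rot":[0,0,41.1]},
  {"translation":[260,-83.5,-50],"delta_rot":[0,0,41.1]},
  {"translation":[260,-83.5,-50],"delta_rot":[0,0,41.1]},
  {"translation":[260,-83.5,-50],"delta_rot":[0,0,41.1]},
])

```text
t: 8.78
position: [0.6202, 0.0865, 0.2852]
tcp_rot: [2.059, -2.368, -0.003]
contact_force: [-0.0, 0.2, -1.7]
finger_gap: 0.0235
gripper_force: 50.0
```

```bash
python3 - <<'E'
from h import *
st();snap("wrist","w5")
E
```

```text
t 8.78 p [0.6202 0.0865 0.2852] yaw 172.0 z [-0.004 -0.001 -1.   ] F [-0.   0.2 -1.7] gap 23.5 gf 50.0 j [ 0.4   0.37  0.08 -0.   -1.28 -0.54]
```

View pics/w5.png

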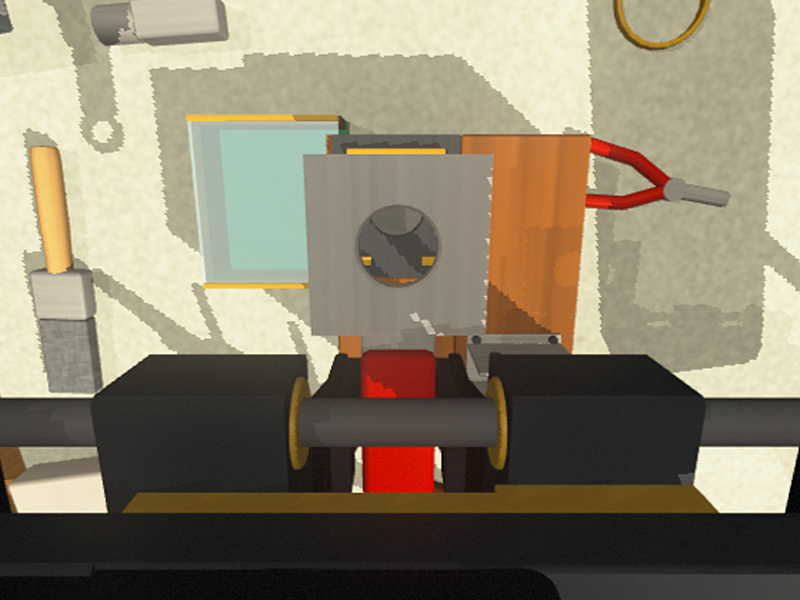

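w5: bore ring centred (398,246), -y strip spans x 348–446 at row 152, +y strip pieces at (366,261) and (428,261), seen through the bore. Compute the offset.

```bash
python3 - <<'E'
from h import *
s=load("w5");z0=s["T"][2,3];zt=z0-.0276+.006
h=cv2.cvtColor(s["color"],cv2.COLOR_RGB2HSV);m=cv2.inRange(h,(18,120,90),(32,255,255))
n,l,q,c=cv2.connectedComponentsWithStats(m)
ey=np.array([np.cos(np.radians(82)),np.sin(np.radians(82))]);ex=np.array([ey[1],-ey[0]])
for i in range(1,n):
    if q[i,4]>8 and 300<c[i][0]*V<500 and c[i][1]*V<300:
        P=np.array([onz(s,p[::-1],.09)[:2] for p in np.argwhere(l==i)])-[.615,.0395]
        print((q[i,:4]*V).round(),"x",(P@ex*1000).min().round(1),(P@ex*1000).max().round(1),"y",(P@ey*1000).min().round(1),(P@ey*1000).max().round(1))
# bore: top rim ellipse from view px extents (356..440, 204..288) 
for u in((398,246),(356,246),(440,246),(398,204),(398,288)):
    P=onz(s,np.array(u)/V,zt)[:2]-[.615,.0395];print(u,(P@ex*1000).round(1),(P@ey*1000).round(1))
P=onz(s,np.array((397,152))/V,.09)
# head corners
for u in((304,154),(493,154),(490,335),(311,335)):
    P=onz(s,np.array(u)/V,zt)[:2]-[.615,.0395];print(u,(P@ex*1000).round(1),(P@ey*1000).round(1))
T=s["T"];P=T[:2,3]-[.615,.0395];print("tcp",P@ex*1000,P@ey*1000)
E
```

```text
[346. 149. 100.   6.] x -29.7 31.1 y -36.6 -34.0
[361. 256.  10.  10.] x 17.0 22.6 y 30.0 35.6
[421. 256.  14.  10.] x -24.7 -16.4 y 30.0 35.6
(398, 246) -0.1 -0.3
(356, 246) 12.9 -0.3
(440, 246) -13.1 -0.3
(398, 204) -0.1 -13.1
(398, 288) -0.1 13.0
(304, 154) 27.8 -27.7
(493, 154) -28.3 -27.7
(490, 335) -30.0 28.6
(311, 335) 28.1 28.6
tcp -1.3933383651998799 47.225309030419254
```

```bash
python3 - <<'E'
from h import *
rel([.6207,.0864,.1135],172)
E
```

```text
trans [0.2, -1.0, 172.6] rot [0.1, -0.0, 0.1]
```

Request:
drive_tool([
  {"translation":[0.2,-0.8,60],"delta_rot":[0.1,0,0]},
  {"translation":[0.2,-0.8,110],"delta_rot":[0.1,0,0]},
  {"translation":[0.2,-0.8,145],"delta_rot":[0.1,0,0]},
  {"translation":[0.2,-0.8,155],"delta_rot":[0.1,0,0]},
  {"translation":[0.2,-0.8,160],"delta_rot":[0.1,0,0]},
  {"translation":[0.2,-0.8,160],"delta_rot":[0.1,0,0]},
  {"translation":[0.2,-0.8,160],"delta_rot":[0.1,0,0]},
])

```text
t: 9.7
position: [0.6227, 0.0863, 0.1292]
tcp_rot: [-2.059, 2.367, -0.004]
contact_force: [-0.4, 0.1, -2.4]
finger_gap: 0.0235
gripper_force: 50.0
```

```bash
python3 - <<'E'
from h import *
st();rel([.6207,.0864,.1135],172)
E
```

```text
t 9.7 p [0.6227 0.0863 0.1292] yaw 172.0 z [ 0.005  0.001 -1.   ] F [-0.4  0.1 -2.4] gap 23.5 gf 50.0 j [ 0.4   0.49 -0.14  0.   -0.94 -0.53]
trans [0.2, 2.0, 15.7] rot [-0.3, 0.1, 0.0]
```

Request:
drive_tool([
  {"translation":[0.2,2,4],"delta_rot":[-0.2,0,0]},
  {"translation":[0.2,2,8],"delta_rot":[-0.2,0,0]},
  {"translation":[0.2,2,8],"delta_rot":[-0.2,0,0]},
  {"translation":[0.2,2,8],"delta_rot":[-0.2,0,0]},
])

```text
t: 10.2
position: [0.6199, 0.086, 0.1195]
tcp_rot: [2.061, -2.37, -0.002]
contact_force: [-0.4, 0.4, -2.0]
finger_gap: 0.0232
gripper_force: 50.0
```

```bash
python3 - <<'E'
from h import *
st();rel([.6207,.0864,.1135],172)
E
```

```text
t 10.2 p [0.6199 0.086  0.1195] yaw 172.0 z [-0.002  0.    -1.   ] F [-0.4  0.4 -2. ] gap 23.2 gf 50.0 j [ 0.4   0.5  -0.15 -0.   -0.92 -0.53]
trans [-0.5, -0.7, 6.0] rot [0.1, -0.0, 0.0]
```

Request:
drive_tool([
  {"translation":[-0.3,-0.7,3],"delta_rot":[0.1,0,0]},
  {"translation":[-0.3,-0.7,5],"delta_rot":[0.1,0,0]},
  {"translation":[-0.3,-0.7,6.5],"delta_rot":[0.1,0,0]},
  {"translation":[-0.3,-0.7,7],"delta_rot":[0.1,0,0]},
  {"translation":[-0.3,-0.7,7],"delta_rot":[0.1,0,0]},
])

```text
t: 10.82
position: [0.621, 0.0866, 0.1128]
tcp_rot: [-2.061, 2.369, -0.0]
contact_force: [0.3, 1.9, -2.1]
finger_gap: 0.0235
gripper_force: 51.2
```

```bash
python3 - <<'E'
from h import *
st();rel([.6207,.0864,.1125],172)
E
```

```text
t 10.82 p [0.621  0.0866 0.1128] yaw 172.0 z [ 0.001  0.001 -1.   ] F [ 0.3  1.9 -2.1] gap 23.5 gf 51.2 j [ 0.4   0.51 -0.16 -0.   -0.9  -0.54]
trans [0.2, 0.2, 0.3] rot [-0.1, 0.0, 0.0]
```

Request:
drive_tool([
  {"translation":[0,0,0],"delta_rot":[0,0,0]},
  {"translation":[0,0,0],"delta_rot":[0,0,0]},
  {"translation":[0,0,0],"delta_rot":[0,0,0]},
  {"translation":[0,0,-40],"delta_rot":[0,0,0]},
  {"translation":[0,0,-90],"delta_rot":[0,0,0]},
  {"translation":[0,0,-150],"delta_rot":[0,0,0]},
  {"translation":[0,0,-170],"delta_rot":[0,0,0]},
  {"translation":[0,0,-170],"delta_rot":[0,0,0]},
], hand=50)

```text
t: 11.82
position: [0.6209, 0.0856, 0.2845]
tcp_rot: [-2.059, 2.369, -0.003]
contact_force: [-0.2, -1.2, -0.1]
finger_gap: 0.0499
gripper_force: 0.0
```

```bash
python3 - <<'E'
from h import *
st();s=snap("wrist","w6")
n=np.array([.6154,.039]);ey=np.array([np.cos(np.radians(82)),np.sin(np.radians(82))]);ex=np.array([ey[1],-ey[0]])
W=lambda x,y,z:np.r_[n+x*ex+y*ey,z]
hinge=W(-.091,.105,.1315);print("hinge",hinge)
for hh in(0,.6,1.18):
    a=1.39-hh;print(hh,(hinge+.075*np.r_[-np.cos(a)*ex,np.sin(a)]).round(4))
rel(W(-.02,-.02,.285),172)
E
```

```text
t 11.82 p [0.6209 0.0856 0.2845] yaw 172.0 z [ 0.003  0.    -1.   ] F [-0.2 -1.2 -0.1] gap 49.9 gf 0.0 j [ 0.4   0.36  0.07  0.   -1.27 -0.54]
hinge [0.53989878 0.1556429  0.1315    ]
0 [0.5265 0.1575 0.2053]
0.6 [0.4876 0.163  0.1848]
1.18 [0.4673 0.1659 0.1471]
trans [66.8, 18.1, -2.7] rot [0.0, -0.0, -0.0]
```

View pics/w6.png

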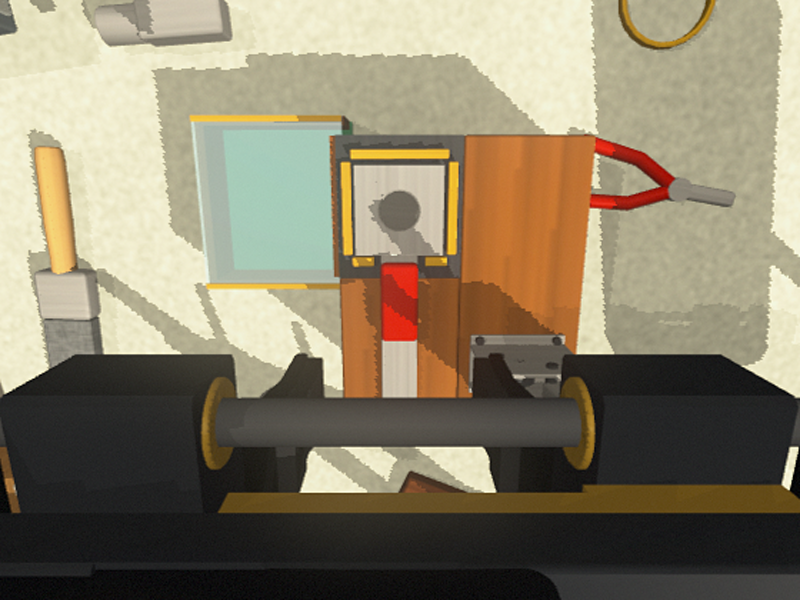

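w6: gauge head sits inside the four strips, bore (399,210), neck through the gap, so it is seated. Next, the clamp handle.

```bash
python3 - <<'E'
from h import *
rel([.5260,.1573,.31],82)
E
```

```text
trans [-57.9, 103.1, -27.6] rot [0.0, -0.0, 90.0]
```

Request:
drive_tool([
  {"translation":[0,0,-28],"delta_rot":[0,0,10]},
  {"translation":[-58,103,-28],"delta_rot":[0,0,90]},
  {"translation":[-58,103,-28],"delta_rot":[0,0,90]},
  {"translation":[-58,103,-28],"delta_rot":[0,0,90]},
  {"translation":[-58,103,-28],"delta_rot":[0,0,90]},
  {"translation":[-58,103,-28],"delta_rot":[0,0,90]},
  {"translation":[-58,103,-28],"delta_rot":[0,0,90]},
  {"translation":[-58,103,-28],"delta_rot":[0,0,90]},
  {"translation":[-58,103,-28],"delta_rot":[0,0,90]},
  {"translation":[-58,103,-28],"delta_rot":[0,0,90]},
  {"translation":[-58,103,-28],"delta_rot":[0,0,90]},
], hand=60)

```text
t: 13.25
position: [0.5263, 0.1576, 0.3093]
tcp_rot: [-0.216, -3.132, 0.002]
contact_force: [0.0, -0.0, 0.2]
finger_gap: 0.06
gripper_force: 0.0
```

```bash
python3 - <<'E'
from h import *
st();rel([.5260,.1573,.2113],82)
s=snap("wrist","w7");h=cv2.cvtColor(s["color"],cv2.COLOR_RGB2HSV)
m=cv2.inRange(h,(0,150,80),(6,255,255))|cv2.inRange(h,(174,150,80),(180,255,255))
n,l,q,c=cv2.connectedComponentsWithStats(m)
for i in range(1,n):
    if q[i,4]>60: print(q[i],c[i].round(1))
print(proj(s,[.5224,.158,.232]),proj(s,[.5265,.1575,.2053]))
E
```

```text
t 13.25 p [0.5263 0.1576 0.3093] yaw 82.1 z [-0.002 -0.001 -1.   ] F [ 0.  -0.   0.2] gap 60.0 gf 0.0 j [ 0.59  0.22 -0.07 -0.   -1.28 -2.29]
trans [0.0, -0.2, 98.0] rot [-0.1, -0.1, 0.1]
[ 150   86   45   72 1145] [174.8 119.9]
[267 208  25  28 516] [279.  221.4]
[279.2538638  226.79046125] [279.30402041 221.68328925]
```

Request:
drive_tool([
  {"translation":[0,0,50],"delta_rot":[0,0,0]},
  {"translation":[0,0,85],"delta_rot":[0,0,0]},
  {"translation":[0,0,98],"delta_rot":[0,0,0]},
  {"translation":[0,0,98],"delta_rot":[0,0,0]},
])

```text
t: 13.8
position: [0.5268, 0.1579, 0.2124]
tcp_rot: [-0.218, -3.133, 0.002]
contact_force: [0.4, 0.6, 0.8]
finger_gap: 0.06
gripper_force: 0.0
```

Request:
drive_tool([
  {"translation":[0,0,0],"delta_rot":[0,0,0]},
  {"translation":[0,0,0],"delta_rot":[0,0,0]},
  {"translation":[0,0,0],"delta_rot":[0,0,0]},
  {"translation":[0,0,0],"delta_rot":[0,0,0]},
  {"translation":[0,0,0],"delta_rot":[0,0,0]},
  {"translation":[0,0,0],"delta_rot":[0,0,0]},
], hand=0, squeeze=30)

```text
t: 14.55
position: [0.5267, 0.1579, 0.2126]
tcp_rot: [0.218, 3.134, -0.0]
contact_force: [-0.4, 0.4, -0.1]
finger_gap: 0.0154
gripper_force: 30.0
```

```bash
python3 - <<'E'
from h import *
st()
# arc in tool coords: tool x = sizer -x, tool z = down
T=pose(bot.observe())
for hh in np.arange(.1,1.19,.12).tolist()+[1.18]:
    a0=1.39;a=1.39-hh;print(round(hh,2),round(75*(np.cos(a)-np.cos(a0)),1),round(-75*(np.sin(a)-np.sin(a0)),1))
E
```

```text
t 14.55 p [0.5267 0.1579 0.2126] yaw 82.0 z [-0. -0. -1.] F [-0.4  0.4 -0.1] gap 15.4 gf 30.0 j [ 0.59  0.29 -0.23  0.   -1.05 -2.3 ]
0.1 7.3 1.7
0.22 15.8 4.7
0.34 23.8 8.7
0.46 31.4 13.7
0.58 38.2 19.5
0.7 44.4 26.0
0.82 49.7 33.3
0.94 54.0 41.2
1.06 57.5 49.5
1.18 59.9 58.1
1.18 59.9 58.1
```

Request:
drive_tool([
  {"translation":[7.3,0,1.7],"delta_rot":[0,0,0]},
  {"translation":[15.8,0,4.7],"delta_rot":[0,0,0]},
  {"translation":[23.8,0,8.7],"delta_rot":[0,0,0]},
  {"translation":[31.4,0,13.7],"delta_rot":[0,0,0]},
  {"translation":[38.2,0,19.5],"delta_rot":[0,0,0]},
  {"translation":[44.4,0,26],"delta_rot":[0,0,0]},
  {"translation":[49.7,0,33.3],"delta_rot":[0,0,0]},
  {"translation":[54,0,41.2],"delta_rot":[0,0,0]},
  {"translation":[57.5,0,49.5],"delta_rot":[0,0,0]},
  {"translation":[59.5,0,56],"delta_rot":[0,0,0]},
  {"translation":[60,0,59],"delta_rot":[0,0,0]},
  {"translation":[60,0,61],"delta_rot":[0,0,0]},
], squeeze=45)

```text
t: 16.05
position: [0.4631, 0.1665, 0.1516]
tcp_rot: [-0.219, -3.126, 0.001]
contact_force: [-17.3, 7.4, 10.5]
finger_gap: 0.0136
gripper_force: 44.4
```

```bash
python3 - <<'E'
from h import *
st();s=snap("scene","s1");snap("wrist","w8")
E
```

```text
t 16.05 p [0.4631 0.1665 0.1516] yaw 82.0 z [-0.008 -0.    -1.   ] F [-17.3   7.4  10.5] gap 13.6 gf 44.4 j [ 0.67  0.26 -0.44 -0.01 -0.87 -2.38]
```

Request:
drive_tool([
  {"translation":[-2,0,-1],"delta_rot":[0,0,0]},
  {"translation":[-2,0,-1],"delta_rot":[0,0,0]},
  {"translation":[-2,0,-1],"delta_rot":[0,0,0]},
  {"translation":[-2,0,-40],"delta_rot":[0,0,0]},
  {"translation":[-2,0,-100],"delta_rot":[0,0,0]},
  {"translation":[-2,0,-160],"delta_rot":[0,0,0]},
  {"translation":[-2,0,-200],"delta_rot":[0,0,0]},
  {"translation":[-2,0,-200],"delta_rot":[0,0,0]},
], hand=60)

```text
t: 17.15
position: [0.4705, 0.1664, 0.3553]
tcp_rot: [0.219, 3.127, 0.007]
contact_force: [0.7, -0.1, -0.7]
finger_gap: 0.0597
gripper_force: 0.0
```

```bash
python3 - <<'E'
from h import *
st();s=snap("wrist","w8");h=cv2.cvtColor(s["color"],cv2.COLOR_RGB2HSV)
m=cv2.inRange(h,(0,150,80),(6,255,255))|cv2.inRange(h,(174,150,80),(180,255,255))
n,l,q,c=cv2.connectedComponentsWithStats(m)
for i in range(1,n):
    if q[i,4]>60: print(q[i],c[i].round(1))
H=np.array([.5399,.1556,.1315]);ex=np.array([.990,-.139,0])
for hh in(1.0,1.08,1.13,1.18):
    a=1.39-hh;print(hh,[proj(s,H+r*(-np.cos(a)*ex+np.array([0,0,np.sin(a)]))).round(1).tolist() for r in(.055,.075,.102)])
rel([.6349,-.2412,.12],82);rel([.55,0,.3],82)
E
```

```text
t 17.15 p [0.4705 0.1664 0.3553] yaw 82.0 z [ 0.007  0.004 -1.   ] F [ 0.7 -0.1 -0.7] gap 59.7 gf 0.0 j [ 0.67  0.1  -0.1   0.   -1.36 -2.38]
[162 133  41  61 845] [184.4 161.9]
[269 163  16  65 999] [276.5 194.6]
[  0 196  17  45 307] [  6.3 221.7]
[218 313  43  10 416] [238.8 317.5]
1.0 [[276.7, 211.6], [276.7, 194.6], [276.7, 169.5]]
1.08 [[276.7, 209.1], [276.7, 191.2], [276.7, 165.2]]
1.13 [[276.7, 207.7], [276.7, 189.4], [276.7, 163.0]]
1.18 [[276.7, 206.4], [276.7, 187.8], [276.7, 161.1]]
trans [-220.1, -380.8, 232.1] rot [0.1, 0.1, -0.0]
trans [-102.8, -153.4, 52.5] rot [0.1, 0.1, -0.0]
```

View pics/w8.png

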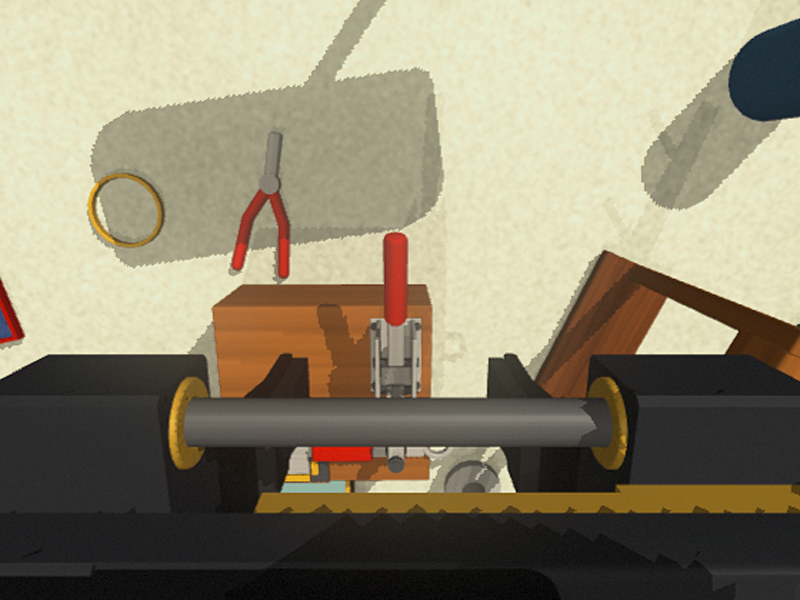

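w8: handle lies back over the -x edge, red grip from (397,325) to end (397,233), matching the closed angle; end stop was felt. Next: the beads. Look at the tray from a second place.

```bash
python3 - <<'E'
from h import *
rel([.66,-.19,.26],135)
E
```

```text
trans [-238.1, -326.3, 92.3] rot [0.1, 0.2, -53.0]
```

Request:
drive_tool([
  {"translation":[-238,-326,92],"delta_rot":[0,0,-53]},
  {"translation":[-238,-326,92],"delta_rot":[0,0,-53]},
  {"translation":[-238,-326,92],"delta_rot":[0,0,-53]},
  {"translation":[-238,-326,92],"delta_rot":[0,0,-53]},
  {"translation":[-238,-326,92],"delta_rot":[0,0,-53]},
  {"translation":[-238,-326,92],"delta_rot":[0,0,-53]},
  {"translation":[-238,-326,92],"delta_rot":[0,0,-53]},
  {"translation":[-238,-326,92],"delta_rot":[0,0,-53]},
  {"translation":[-238,-326,92],"delta_rot":[0,0,-53]},
  {"translation":[-238,-326,92],"delta_rot":[0,0,-53]},
], hand=38)

```text
t: 18.45
position: [0.6593, -0.1887, 0.2599]
tcp_rot: [-1.205, 2.901, 0.0]
contact_force: [-0.2, 0.3, 0.7]
finger_gap: 0.0378
gripper_force: 0.0
```

```bash
cat >> h.py <<'E'
def beads(s,z=.013):
    "gilt blobs: centroid px, min-enclosing radius, position on plane z"
    h=cv2.cvtColor(s["color"],cv2.COLOR_RGB2HSV);m=cv2.inRange(h,(16,150,60),(30,255,255))
    m=cv2.morphologyEx(m,cv2.MORPH_CLOSE,np.ones((7,7),np.uint8))
    m=cv2.morphologyEx(m,cv2.MORPH_OPEN,cv2.getStructuringElement(cv2.MORPH_ELLIPSE,(9,9)))
    r=[]
    for c in cv2.findContours(m,cv2.RETR_EXTERNAL,cv2.CHAIN_APPROX_NONE)[0]:
        (u,v),rad=cv2.minEnclosingCircle(c)
        if rad<40: r.append(((u,v),rad,onz(s,(u,v),z)))
    return r
E
python3 - <<'E'
from h import *
st();s=snap("wrist","w9")
w=load("w1");B1=beads(w)
for uv,r,p in beads(s):
    b=min(B1,key=lambda b:np.linalg.norm(b[2]-p)) 
    print(np.round(uv),round(r,1),p.round(4)[:2],"w1",b[2].round(4)[:2],"tri",tri(ray(s,uv),ray(w,b[0]))[0].round(4))
E
```

```text
t 18.45 p [ 0.6593 -0.1887  0.2599] yaw 135.1 z [ 0.  0. -1.] F [-0.2  0.3  0.7] gap 37.8 gf 0.0 j [-0.04  0.48  0.2  -0.   -1.28 -0.74]
[382. 314.] 14.1 [0.6814 0.0055] w1 [0.7152 0.0482] tri [ 0.67   -0.0212  0.0898]
[174. 314.] 14.1 [ 0.8556 -0.1684] w1 [ 0.8142 -0.3142] tri [ 0.4987 -0.271   0.5179]
[378. 274.] 8.5 [ 0.6512 -0.0367] w1 [0.7152 0.0482] tri [ 0.6295 -0.0896  0.1787]
[ 24. 246.] 29.1 [ 0.9099 -0.3435] w1 [ 0.8142 -0.3142] tri [ 0.7051 -0.2904  0.2249]
[288. 165.] 12.9 [ 0.6369 -0.1984] w1 [ 0.6374 -0.1985] tri [ 0.6369 -0.1987  0.0146]
[261. 134.] 10.8 [ 0.6347 -0.2413] w1 [ 0.6348 -0.2409] tri [ 0.6346 -0.2411  0.0137]
[319. 134.] 13.3 [ 0.5912 -0.1986] w1 [ 0.592  -0.1986] tri [ 0.5914 -0.1989  0.0153]
[558. 102.] 5.6 [ 0.3978 -0.0497] w1 [ 0.592  -0.1986] tri [ 0.5339 -0.2077  0.2711]
[289.  99.] 11.3 [ 0.5893 -0.2455] w1 [ 0.5896 -0.2448] tri [ 0.5893 -0.2452  0.0142]
[557.  64.] 6.8 [ 0.3777 -0.0819] w1 [ 0.592  -0.1986] tri [ 0.5295 -0.2118  0.2686]
[258.  69.] 14.6 [ 0.5909 -0.2875] w1 [ 0.5916 -0.2871] tri [ 0.591  -0.2871  0.0154]
```

Stereo gives bead heights 14–15 mm (expected 13), positions agree to under 1 mm. Pick the first: (0.6347, -0.2412).

```bash
python3 - <<'E'
from h import *
rel([.6347,-.2412,.0355],135)
E
```

```text
trans [55.0, -19.5, 224.9] rot [-0.0, 0.0, 0.1]
```

Request:
drive_tool([
  {"translation":[55,-19.5,50],"delta_rot":[0,0,0]},
  {"translation":[55,-19.5,110],"delta_rot":[0,0,0]},
  {"translation":[55,-19.5,170],"delta_rot":[0,0,0]},
  {"translation":[55,-19.5,205],"delta_rot":[0,0,0]},
  {"translation":[55,-19.5,220],"delta_rot":[0,0,0]},
  {"translation":[55,-19.5,225],"delta_rot":[0,0,0]},
  {"translation":[55,-19.5,225],"delta_rot":[0,0,0]},
])

```text
t: 19.38
position: [0.6359, -0.2424, 0.0365]
tcp_rot: [-1.203, 2.899, -0.003]
contact_force: [-0.6, -0.0, 0.0]
finger_gap: 0.0381
gripper_force: 0.0
```

Request:
drive_tool([
  {"translation":[0,0,0],"delta_rot":[0,0,0]},
  {"translation":[0,0,0],"delta_rot":[0,0,0]},
  {"translation":[0,0,0],"delta_rot":[0,0,0]},
  {"translation":[0,0,0],"delta_rot":[0,0,0]},
], hand=0, squeeze=12)

```text
t: 19.88
position: [0.635, -0.2426, 0.0356]
tcp_rot: [-1.203, 2.901, -0.001]
contact_force: [-1.2, 0.4, 5.7]
finger_gap: 0.0215
gripper_force: 12.0
```

```bash
python3 - <<'E'
from h import *
st();rel([.6155,.0390,.26],135)
E
```

```text
t 19.88 p [ 0.635  -0.2426  0.0356] yaw 135.0 z [ 0.001 -0.    -1.   ] F [-1.2  0.4  5.7] gap 21.5 gf 12.0 j [-0.13  0.67 -0.08  0.   -0.82 -0.66]
trans [-185.6, 212.6, -224.5] rot [-0.1, 0.0, 0.0]
```

Request:
drive_tool([
  {"translation":[0,0,0],"delta_rot":[0,0,0]},
  {"translation":[0,0,2],"delta_rot":[0,0,0]},
  {"translation":[0,0,4],"delta_rot":[0,0,0]},
  {"translation":[0,0,4],"delta_rot":[0,0,0]},
], hand=28)

```text
t: 20.38
position: [0.6343, -0.2426, 0.0299]
tcp_rot: [1.202, -2.902, -0.001]
contact_force: [-0.0, -0.4, -0.0]
finger_gap: 0.028
gripper_force: 0.0
```

Request:
drive_tool([
  {"translation":[0,0,0],"delta_rot":[0,0,0]},
  {"translation":[0,0,0],"delta_rot":[0,0,0]},
  {"translation":[0,0,0],"delta_rot":[0,0,0]},
], hand=0, squeeze=12)

```text
t: 20.75
position: [0.6345, -0.2426, 0.0305]
tcp_rot: [1.203, -2.902, -0.0]
contact_force: [-0.7, -0.9, 0.4]
finger_gap: 0.0212
gripper_force: 12.0
```

```bash
python3 - <<'E'
from h import *
st();rel([.6155,.0390,.26],135)
E
```

```text
t 20.75 p [ 0.6345 -0.2426  0.0305] yaw 135.0 z [-0.  0. -1.] F [-0.7 -0.9  0.4] gap 21.2 gf 12.0 j [-0.13  0.68 -0.08 -0.   -0.81 -0.66]
trans [-185.7, 212.5, -229.5] rot [0.0, -0.0, 0.0]
```

```bash
python3 - <<'E'
from h import *
s=load("w6");print(onz(s,np.array((399,210))/V,.091))
rel([.6146,.0382,.19],135)
E
```

```text
[0.61536557 0.03973571 0.091     ]
trans [-184.5, 212.6, -159.5] rot [0.0, -0.0, 0.0]
```

Request:
drive_tool([
  {"translation":[0,0,-50],"delta_rot":[0,0,0]},
  {"translation":[0,0,-110],"delta_rot":[0,0,0]},
  {"translation":[-40,46,-160],"delta_rot":[0,0,0]},
  {"translation":[-80,92,-160],"delta_rot":[0,0,0]},
  {"translation":[-120,138,-160],"delta_rot":[0,0,0]},
  {"translation":[-160,184,-160],"delta_rot":[0,0,0]},
  {"translation":[-185,213,-160],"delta_rot":[0,0,0]},
  {"translation":[-185,213,-160],"delta_rot":[0,0,0]},
  {"translation":[-185,213,-160],"delta_rot":[0,0,0]},
])

```text
t: 21.88
position: [0.6145, 0.0388, 0.1906]
tcp_rot: [1.203, -2.902, 0.0]
contact_force: [-0.6, -0.5, -0.1]
finger_gap: 0.0213
gripper_force: 12.0
```

```bash
python3 - <<'E'
from h import *
st();rel([.6147,.0388,.1185],135);snap("wrist","w10")
E
```

```text
t 21.88 p [0.6145 0.0388 0.1906] yaw 135.0 z [-0. -0. -1.] F [-0.6 -0.5 -0.1] gap 21.3 gf 12.0 j [ 0.33  0.41 -0.1   0.   -1.06 -1.11]
trans [-0.2, -0.1, 72.1] rot [0.0, -0.0, 0.0]
```

Request:
drive_tool([
  {"translation":[0,0,40],"delta_rot":[0,0,0]},
  {"translation":[0,0,62],"delta_rot":[0,0,0]},
  {"translation":[0,0,72],"delta_rot":[0,0,0]},
  {"translation":[0,0,72],"delta_rot":[0,0,0]},
  {"translation":[0,0,72],"delta_rot":[0,0,0]},
])

```text
t: 22.55
position: [0.6154, 0.0386, 0.1196]
tcp_rot: [-1.201, 2.901, -0.001]
contact_force: [0.6, 2.1, -0.2]
finger_gap: 0.0212
gripper_force: 12.0
```

Request:
drive_tool([
  {"translation":[0,0,0],"delta_rot":[0,0,0]},
  {"translation":[0,0,0],"delta_rot":[0,0,0]},
  {"translation":[0,0,0],"delta_rot":[0,0,0]},
  {"translation":[0,0,0],"delta_rot":[0,0,0]},
  {"translation":[0,0,0],"delta_rot":[0,0,0]},
], hand=36)

```text
t: 23.18
position: [0.6146, 0.0389, 0.1185]
tcp_rot: [1.203, -2.902, -0.0]
contact_force: [0.1, -0.7, 0.5]
finger_gap: 0.0358
gripper_force: 0.0
```

Request:
drive_tool([
  {"translation":[0,0,0],"delta_rot":[0,0,0]},
  {"translation":[0,0,0],"delta_rot":[0,0,0]},
  {"translation":[0,0,0],"delta_rot":[0,0,0]},
  {"translation":[0,0,0],"delta_rot":[0,0,0]},
], hand=12, squeeze=5)

```text
t: 23.68
position: [0.6147, 0.0388, 0.1185]
tcp_rot: [1.203, -2.902, 0.0]
contact_force: [-0.0, 0.7, 0.4]
finger_gap: 0.0127
gripper_force: 0.0
```

No bead left in the fingers: it dropped through. Next.

Request:
drive_tool([
  {"translation":[0,0,-50],"delta_rot":[0,0,0]},
  {"translation":[20,-30,-100],"delta_rot":[0,0,0]},
  {"translation":[50,-75,-130],"delta_rot":[0,0,0]},
  {"translation":[80,-120,-141],"delta_rot":[0,0,0]},
  {"translation":[110,-165,-141],"delta_rot":[0,0,0]},
  {"translation":[130,-194,-141],"delta_rot":[0,0,0]},
  {"translation":[130,-194,-141],"delta_rot":[0,0,0]},
  {"translation":[130,-194,-141],"delta_rot":[0,0,0]},
], hand=30)

```text
t: 24.68
position: [0.6598, -0.1899, 0.2593]
tcp_rot: [1.203, -2.902, -0.001]
contact_force: [0.1, -0.2, 0.5]
finger_gap: 0.0306
gripper_force: 0.0
```

```bash
cat > look.py <<'E'
from h import *
import sys
s=snap("wrist",sys.argv[1]);st()
L=[(r,p) for uv,r,p in beads(s) if .55<p[0]<.68 and -.33<p[1]<-.15]
for r,p in L: print(round(r,1),p.round(4)[:2])
for r,p in L: rel([p[0],p[1],.0305],135)
E
python3 look.py w11
```

```text
t 24.73 p [ 0.6599 -0.1893  0.2595] yaw 135.1 z [-0.  0. -1.] F [-0.2  0.1  0.8] gap 30.4 gf 0.0 j [-0.04  0.48  0.2  -0.   -1.28 -0.74]
13.1 [ 0.6367 -0.1986]
13.5 [ 0.5914 -0.1987]
11.5 [ 0.5892 -0.2454]
14.7 [ 0.5914 -0.2877]
trans [23.0, 9.8, 229.0] rot [0.0, 0.0, 0.1]
trans [55.0, 41.9, 229.0] rot [0.0, 0.0, 0.1]
trans [89.6, 10.4, 229.0] rot [0.0, 0.0, 0.1]
trans [118.0, -21.1, 229.0] rot [0.0, 0.0, 0.1]
```

Request:
drive_tool([
  {"translation":[89.5,10.4,50],"delta_rot":[0,0,0]},
  {"translation":[89.5,10.4,110],"delta_rot":[0,0,0]},
  {"translation":[89.5,10.4,170],"delta_rot":[0,0,0]},
  {"translation":[89.5,10.4,205],"delta_rot":[0,0,0]},
  {"translation":[89.5,10.4,218],"delta_rot":[0,0,0]},
  {"translation":[89.5,10.4,223],"delta_rot":[0,0,0]},
  {"translation":[89.5,10.4,226],"delta_rot":[0,0,0]},
  {"translation":[89.5,10.4,226.5],"delta_rot":[0,0,0]},
], hand=27.5)

```text
t: 25.72
position: [0.5907, -0.2462, 0.0349]
tcp_rot: [-1.203, 2.899, -0.003]
contact_force: [0.7, 0.2, 0.1]
finger_gap: 0.0273
gripper_force: 0.0
```

Request:
drive_tool([
  {"translation":[0,0,0],"delta_rot":[0,0,0]},
  {"translation":[0,0,0],"delta_rot":[0,0,0]},
  {"translation":[0,0,0],"delta_rot":[0,0,0]},
], hand=0, squeeze=12)

```text
t: 26.1
position: [0.59, -0.2462, 0.0342]
tcp_rot: [-1.203, 2.901, -0.002]
contact_force: [-2.1, 0.3, 5.0]
finger_gap: 0.0215
gripper_force: 12.0
```

```bash
python3 - <<'E'
from h import *
st();rel([.6152,.0393,.19],135)
E
```

```text
t 26.1 p [ 0.59   -0.2462  0.0342] yaw 135.0 z [ 0.002 -0.    -1.   ] F [-2.1  0.3  5. ] gap 21.5 gf 12.0 j [-0.14  0.62 -0.19  0.   -0.76 -0.64]
trans [-220.0, 183.7, -155.9] rot [-0.1, 0.0, 0.0]
```

Request:
drive_tool([
  {"translation":[0,0,-40],"delta_rot":[0,0,0]},
  {"translation":[0,0,-100],"delta_rot":[0,0,0]},
  {"translation":[-45,38,-156],"delta_rot":[0,0,0]},
  {"translation":[-92,77,-156],"delta_rot":[0,0,0]},
  {"translation":[-140,117,-156],"delta_rot":[0,0,0]},
  {"translation":[-187,156,-156],"delta_rot":[0,0,0]},
  {"translation":[-220,184,-156],"delta_rot":[0,0,0]},
  {"translation":[-220,184,-156],"delta_rot":[0,0,0]},
  {"translation":[-220,184,-156],"delta_rot":[0,0,0]},
])

```text
t: 27.22
position: [0.6144, 0.0394, 0.1886]
tcp_rot: [1.203, -2.901, -0.0]
contact_force: [0.9, -0.2, 0.4]
finger_gap: 0.0215
gripper_force: 12.0
```

```bash
python3 - <<'E'
from h import *
st();rel([.6150,.0391,.1205],135);snap("wrist","w12")
E
```

```text
t 27.23 p [0.6144 0.0394 0.1886] yaw 135.0 z [-0.001 -0.    -1.   ] F [ 0.9 -0.2  0.4] gap 21.5 gf 12.0 j [ 0.33  0.41 -0.1  -0.   -1.06 -1.11]
trans [-0.2, -0.7, 68.1] rot [0.0, -0.1, 0.0]
```

Request:
drive_tool([
  {"translation":[-0.3,-0.6,40],"delta_rot":[0,0,0]},
  {"translation":[-0.3,-0.6,60],"delta_rot":[0,0,0]},
  {"translation":[-0.3,-0.6,68],"delta_rot":[0,0,0]},
  {"translation":[-0.3,-0.6,68],"delta_rot":[0,0,0]},
  {"translation":[-0.3,-0.6,68],"delta_rot":[0,0,0]},
])

```text
t: 27.9
position: [0.6161, 0.039, 0.1222]
tcp_rot: [-1.201, 2.901, -0.001]
contact_force: [0.1, 1.3, 0.1]
finger_gap: 0.0215
gripper_force: 12.0
```

Request:
drive_tool([
  {"translation":[0,0,0],"delta_rot":[0,0,0]},
  {"translation":[0,0,0],"delta_rot":[0,0,0]},
  {"translation":[0,0,0],"delta_rot":[0,0,0]},
  {"translation":[0,0,0],"delta_rot":[0,0,0]},
  {"translation":[0,0,0],"delta_rot":[0,0,0]},
], hand=36)

```text
t: 28.52
position: [0.6154, 0.0393, 0.121]
tcp_rot: [1.203, -2.902, 0.0]
contact_force: [-0.6, -0.2, 0.4]
finger_gap: 0.0362
gripper_force: 0.0
```

Request:
drive_tool([
  {"translation":[0,0,-1],"delta_rot":[0,0,0]},
  {"translation":[0,0,-1],"delta_rot":[0,0,0]},
  {"translation":[0,0,-1],"delta_rot":[0,0,0]},
  {"translation":[0,0,-1],"delta_rot":[0,0,0]},
], hand=12, squeeze=5)

```text
t: 29.02
position: [0.6154, 0.0393, 0.1221]
tcp_rot: [1.203, -2.902, -0.0]
contact_force: [0.4, 0.3, 0.0]
finger_gap: 0.0133
gripper_force: 0.0
```

Second small bead passed too.

Request:
drive_tool([
  {"translation":[0,0,-50],"delta_rot":[0,0,0]},
  {"translation":[20,-30,-100],"delta_rot":[0,0,0]},
  {"translation":[50,-75,-130],"delta_rot":[0,0,0]},
  {"translation":[80,-120,-138],"delta_rot":[0,0,0]},
  {"translation":[110,-165,-138],"delta_rot":[0,0,0]},
  {"translation":[130,-194,-138],"delta_rot":[0,0,0]},
  {"translation":[130,-194,-138],"delta_rot":[0,0,0]},
  {"translation":[130,-194,-138],"delta_rot":[0,0,0]},
], hand=34)

```text
t: 30.02
position: [0.6605, -0.1895, 0.2597]
tcp_rot: [1.203, -2.902, -0.001]
contact_force: [-0.4, -0.3, -0.7]
finger_gap: 0.0339
gripper_force: 0.0
```

```bash
python3 look.py w13; python3 - <<'E'
from h import *
s=load("w13")
for uv,r,p in beads(s): print(np.round(uv),round(r,1),p.round(3))
E
```

```text
t 30.07 p [ 0.6606 -0.1889  0.26  ] yaw 135.1 z [-0.  0. -1.] F [-0.2  0.2 -0.3] gap 34.3 gf 0.0 j [-0.04  0.49  0.2  -0.   -1.29 -0.74]
13.0 [ 0.6369 -0.1984]
13.4 [ 0.5912 -0.1985]
14.7 [ 0.591  -0.2876]
trans [23.5, 10.0, 229.5] rot [0.0, -0.0, 0.1]
trans [55.8, 42.3, 229.5] rot [0.0, -0.0, 0.1]
trans [119.0, -20.5, 229.5] rot [0.0, -0.0, 0.1]
[184. 318.] 10.6 [ 0.852 -0.158  0.013]
[374. 314.] 13.6 [ 0.69  -0.002  0.013]
[186. 275.] 6.0 [ 0.809 -0.192  0.013]
[ 24. 246.] 29.5 [ 0.911 -0.343  0.013]
[289. 165.] 13.0 [ 0.637 -0.198  0.013]
[320. 134.] 13.4 [ 0.591 -0.199  0.013]
[558. 104.] 5.1 [ 0.4   -0.049  0.013]
[557.  62.] 5.9 [ 0.378 -0.084  0.013]
[259.  69.] 14.7 [ 0.591 -0.288  0.013]
```

Request:
drive_tool([
  {"translation":[23.5,10,50],"delta_rot":[0,0,0]},
  {"translation":[23.5,10,110],"delta_rot":[0,0,0]},
  {"translation":[23.5,10,170],"delta_rot":[0,0,0]},
  {"translation":[23.5,10,205],"delta_rot":[0,0,0]},
  {"translation":[23.5,10,218],"delta_rot":[0,0,0]},
  {"translation":[23.5,10,224],"delta_rot":[0,0,0]},
  {"translation":[23.5,10,224],"delta_rot":[0,0,0]},
  {"translation":[23.5,10,224],"delta_rot":[0,0,0]},
])

```text
t: 31.08
position: [0.6381, -0.1994, 0.0379]
tcp_rot: [-1.202, 2.899, -0.002]
contact_force: [-0.3, 0.1, 0.1]
finger_gap: 0.0343
gripper_force: 0.0
```

Request:
drive_tool([
  {"translation":[0,0,0],"delta_rot":[0,0,0]},
  {"translation":[0,0,0],"delta_rot":[0,0,0]},
  {"translation":[0,0,0],"delta_rot":[0,0,0]},
], hand=0, squeeze=12)

```text
t: 31.45
position: [0.6374, -0.1994, 0.037]
tcp_rot: [-1.203, 2.901, -0.001]
contact_force: [-1.8, 0.9, 5.3]
finger_gap: 0.0263
gripper_force: 12.0
```

```bash
python3 - <<'E'
from h import *
st();rel([.6152,.0393,.19],135)
E
```

```text
t 31.45 p [ 0.6374 -0.1994  0.037 ] yaw 135.0 z [ 0.001 -0.    -1.   ] F [-1.8  0.9  5.3] gap 26.3 gf 12.0 j [-0.06  0.65 -0.11  0.   -0.81 -0.72]
trans [-153.3, 184.3, -153.1] rot [-0.1, 0.0, 0.0]
```

Request:
drive_tool([
  {"translation":[0,0,-30],"delta_rot":[0,0,0]},
  {"translation":[0,0,-90],"delta_rot":[0,0,0]},
  {"translation":[-35,42,-153],"delta_rot":[0,0,0]},
  {"translation":[-75,90,-153],"delta_rot":[0,0,0]},
  {"translation":[-115,138,-153],"delta_rot":[0,0,0]},
  {"translation":[-153.5,184.5,-153],"delta_rot":[0,0,0]},
  {"translation":[-153.5,184.5,-153],"delta_rot":[0,0,0]},
  {"translation":[-153.5,184.5,-153],"delta_rot":[0,0,0]},
])

```text
t: 32.45
position: [0.6149, 0.0402, 0.1888]
tcp_rot: [1.205, -2.901, 0.0]
contact_force: [-0.3, -0.8, -0.7]
finger_gap: 0.0263
gripper_force: 12.0
```

```bash
python3 - <<'E'
from h import *
st();rel([.6150,.0391,.1230],135);snap("wrist","w14")
E
```

```text
t 32.45 p [0.6149 0.0402 0.1888] yaw 135.1 z [-0. -0. -1.] F [-0.3 -0.8 -0.7] gap 26.3 gf 12.0 j [ 0.33  0.42 -0.1   0.   -1.06 -1.11]
trans [0.7, -0.9, 65.8] rot [0.0, -0.0, 0.1]
```

Request:
drive_tool([
  {"translation":[0.7,-0.7,40],"delta_rot":[0,0,0]},
  {"translation":[0.7,-0.7,58],"delta_rot":[0,0,0]},
  {"translation":[0.7,-0.7,65],"delta_rot":[0,0,0]},
  {"translation":[0.7,-0.7,65],"delta_rot":[0,0,0]},
  {"translation":[0.7,-0.7,65],"delta_rot":[0,0,0]},
])

```text
t: 33.12
position: [0.6156, 0.038, 0.1247]
tcp_rot: [-1.201, 2.901, -0.0]
contact_force: [-0.1, -0.4, -0.8]
finger_gap: 0.0263
gripper_force: 12.0
```

Request:
drive_tool([
  {"translation":[0,0,0],"delta_rot":[0,0,0]},
  {"translation":[0,0,0],"delta_rot":[0,0,0]},
  {"translation":[0,0,0],"delta_rot":[0,0,0]},
  {"translation":[0,0,2],"delta_rot":[0,0,0]},
  {"translation":[0,0,3],"delta_rot":[0,0,0]},
  {"translation":[0,0,3],"delta_rot":[0,0,0]},
], hand=36)

```text
t: 33.88
position: [0.6149, 0.0386, 0.1208]
tcp_rot: [1.203, -2.902, -0.0]
contact_force: [0.5, -0.0, -0.0]
finger_gap: 0.0356
gripper_force: 0.0
```

Request:
drive_tool([
  {"translation":[0,0,0],"delta_rot":[0,0,0]},
  {"translation":[0,0,0],"delta_rot":[0,0,0]},
  {"translation":[0,0,0],"delta_rot":[0,0,0]},
  {"translation":[0,0,0],"delta_rot":[0,0,0]},
], hand=12, squeeze=12)

```text
t: 34.38
position: [0.6146, 0.0389, 0.121]
tcp_rot: [1.203, -2.902, -0.001]
contact_force: [-2.8, 1.8, 0.8]
finger_gap: 0.0264
gripper_force: 12.0
```

```bash
python3 - <<'E'
from h import *
st();rel([.462,-.255,.19],135);rel([.462,-.255,.045],135)
E
```

```text
t 34.38 p [0.6146 0.0389 0.121 ] yaw 135.0 z [-0.001  0.    -1.   ] F [-2.8  1.8  0.8] gap 26.4 gf 12.0 j [ 0.33  0.48 -0.18 -0.   -0.91 -1.11]
trans [315.8, -99.7, -69.0] rot [0.0, -0.0, 0.0]
trans [315.7, -99.8, 76.0] rot [0.0, -0.0, 0.0]
```

Bead stays in the bore: big. To the reject tray.

Request:
drive_tool([
  {"translation":[0,0,-8],"delta_rot":[0,0,0]},
  {"translation":[0,0,-30],"delta_rot":[0,0,0]},
  {"translation":[0,0,-70],"delta_rot":[0,0,0]},
  {"translation":[56,-21,-70],"delta_rot":[0,0,0]},
  {"translation":[112,-42,-70],"delta_rot":[0,0,0]},
  {"translation":[168,-63,-70],"delta_rot":[0,0,0]},
  {"translation":[224,-84,-70],"delta_rot":[0,0,0]},
  {"translation":[280,-105,-70],"delta_rot":[0,0,0]},
  {"translation":[335,-125,-70],"delta_rot":[0,0,0]},
  {"translation":[349,-130,-40],"delta_rot":[0,0,0]},
  {"translation":[349,-130,15],"delta_rot":[0,0,0]},
  {"translation":[349,-130,60],"delta_rot":[0,0,0]},
  {"translation":[349,-130,75],"delta_rot":[0,0,0]},
  {"translation":[349,-130,80],"delta_rot":[0,0,0]},
  {"translation":[349,-130,80],"delta_rot":[0,0,0]},
])

```text
t: 36.25
position: [0.4616, -0.3005, 0.0424]
tcp_rot: [-1.203, 2.9, -0.003]
contact_force: [0.3, -0.5, -0.6]
finger_gap: 0.0262
gripper_force: 12.0
```

```bash
python3 - <<'E'
from h import *
st();rel([.46,-.30,.0385],135)
E
```

```text
t 36.25 p [ 0.4616 -0.3005  0.0424] yaw 135.1 z [ 0.003 -0.001 -1.   ] F [ 0.3 -0.5 -0.6] gap 26.2 gf 12.0 j [-0.28  0.5  -0.42  0.   -0.65 -0.5 ]
trans [0.7, 1.5, 3.9] rot [-0.2, 0.1, 0.1]
```

Lower, release, rise, then go back to the viewing place.

Request:
drive_tool([
  {"translation":[0,0,2],"delta_rot":[0,0,0]},
  {"translation":[0,0,2.5],"delta_rot":[0,0,0]},
  {"translation":[0,0,2.5],"delta_rot":[0,0,0]},
])

```text
t: 36.62
position: [0.4616, -0.3007, 0.0402]
tcp_rot: [-1.203, 2.9, -0.004]
contact_force: [-0.4, -0.5, 6.2]
finger_gap: 0.0265
gripper_force: 12.0
```

Request:
drive_tool([
  {"translation":[0,0,0],"delta_rot":[0,0,0]},
  {"translation":[0,0,0],"delta_rot":[0,0,0]},
  {"translation":[0,0,0],"delta_rot":[0,0,0]},
  {"translation":[0,0,-40],"delta_rot":[0,0,0]},
  {"translation":[0,0,-100],"delta_rot":[0,0,0]},
  {"translation":[-50,-10,-150],"delta_rot":[0,0,0]},
  {"translation":[-100,-25,-190],"delta_rot":[0,0,0]},
  {"translation":[-150,-40,-220],"delta_rot":[0,0,0]},
  {"translation":[-200,-55,-221],"delta_rot":[0,0,0]},
  {"translation":[-219,-63,-221],"delta_rot":[0,0,0]},
  {"translation":[-219,-63,-221],"delta_rot":[0,0,0]},
], hand=34)

```text
t: 38.0
position: [0.6604, -0.1886, 0.2579]
tcp_rot: [1.204, -2.9, -0.002]
contact_force: [-0.4, 0.1, -0.6]
finger_gap: 0.0341
gripper_force: 0.0
```

```bash
python3 look.py w15; python3 - <<'E'
from h import *
s=load("w15")
for uv,r,p in beads(s):
    if p[0]<.56: print(np.round(uv),round(r,1),p.round(3))
t=snap("top","t2")
E
```

```text
t 38.05 p [ 0.6594 -0.1893  0.2583] yaw 135.1 z [-0.002  0.    -1.   ] F [ 0.6 -0.1 -0. ] gap 34.0 gf 0.0 j [-0.04  0.49  0.2  -0.   -1.28 -0.74]
13.5 [ 0.5913 -0.1988]
14.8 [ 0.5912 -0.2877]
trans [54.5, 41.0, 227.9] rot [0.1, -0.1, 0.1]
trans [117.5, -21.6, 227.9] rot [0.1, -0.1, 0.1]
[558. 104.] 5.7 [ 0.401 -0.049  0.013]
[557.  61.] 5.5 [ 0.378 -0.084  0.013]
```

Request:
drive_tool([
  {"translation":[54.5,41,40],"delta_rot":[0,0,0]},
  {"translation":[54.5,41,100],"delta_rot":[0,0,0]},
  {"translation":[54.5,41,160],"delta_rot":[0,0,0]},
  {"translation":[54.5,41,205],"delta_rot":[0,0,0]},
  {"translation":[54.5,41,218],"delta_rot":[0,0,0]},
  {"translation":[54.5,41,223],"delta_rot":[0,0,0]},
  {"translation":[54.5,41,223],"delta_rot":[0,0,0]},
  {"translation":[54.5,41,223],"delta_rot":[0,0,0]},
])

```text
t: 39.1
position: [0.5934, -0.1995, 0.0386]
tcp_rot: [-1.202, 2.899, -0.003]
contact_force: [0.3, 1.2, -0.4]
finger_gap: 0.0338
gripper_force: 0.0
```

Request:
drive_tool([
  {"translation":[0,0,0],"delta_rot":[0,0,0]},
  {"translation":[0,0,0],"delta_rot":[0,0,0]},
  {"translation":[0,0,0],"delta_rot":[0,0,0]},
], hand=0, squeeze=12)

```text
t: 39.48
position: [0.5926, -0.1993, 0.0375]
tcp_rot: [-1.203, 2.901, -0.001]
contact_force: [-1.1, 0.6, 4.9]
finger_gap: 0.0263
gripper_force: 12.0
```

```bash
python3 - <<'E'
from h import *
st();rel([.6152,.0391,.19],135)
t=load("t2")
for uv,r,p in beads(t): print(np.round(uv),round(r,1),p.round(3))
h=cv2.cvtColor(t["color"],cv2.COLOR_RGB2HSV);m=cv2.inRange(h,(14,120,60),(32,255,255));n,l,q,c=cv2.connectedComponentsWithStats(m)
for i in range(1,n):
    p=onz(t,c[i],.013)
    if q[i,4]>4 and .38<p[0]<.7 and -.4<p[1]<-.15: print(q[i,4],p.round(3))
E
```

```text
t 39.48 p [ 0.5926 -0.1993  0.0375] yaw 135.0 z [ 0.001 -0.    -1.   ] F [-1.1  0.6  4.9] gap 26.3 gf 12.0 j [-0.07  0.6  -0.23  0.   -0.75 -0.72]
trans [-184.8, 152.3, -152.5] rot [-0.1, 0.0, 0.0]
[396. 210.] 5.7 [ 0.544 -0.455  0.013]
39 [ 0.589 -0.2    0.013]
37 [ 0.589 -0.288  0.013]
34 [ 0.462 -0.306  0.013]
```

Request:
drive_tool([
  {"translation":[0,0,-30],"delta_rot":[0,0,0]},
  {"translation":[0,0,-90],"delta_rot":[0,0,0]},
  {"translation":[-45,37,-152],"delta_rot":[0,0,0]},
  {"translation":[-92,76,-152],"delta_rot":[0,0,0]},
  {"translation":[-140,115,-152],"delta_rot":[0,0,0]},
  {"translation":[-185,152.5,-152],"delta_rot":[0,0,0]},
  {"translation":[-185,152.5,-152],"delta_rot":[0,0,0]},
  {"translation":[-185,152.5,-152],"delta_rot":[0,0,0]},
  {"translation":[-185,152.5,-115],"delta_rot":[0,0,0]},
  {"translation":[-185,152.5,-95],"delta_rot":[0,0,0]},
  {"translation":[-185,152.5,-87],"delta_rot":[0,0,0]},
  {"translation":[-185,152.5,-87],"delta_rot":[0,0,0]},
  {"translation":[-185,152.5,-87],"delta_rot":[0,0,0]},
])

```text
t: 41.1
position: [0.6154, 0.0385, 0.1241]
tcp_rot: [-1.201, 2.902, -0.001]
contact_force: [0.4, 0.4, -0.3]
finger_gap: 0.0263
gripper_force: 12.0
```

Request:
drive_tool([
  {"translation":[0,0,0],"delta_rot":[0,0,0]},
  {"translation":[0,0,0],"delta_rot":[0,0,0]},
  {"translation":[0,0,0],"delta_rot":[0,0,0]},
  {"translation":[0,0,2],"delta_rot":[0,0,0]},
  {"translation":[0,0,2.5],"delta_rot":[0,0,0]},
  {"translation":[0,0,2.5],"delta_rot":[0,0,0]},
], hand=36)

```text
t: 41.85
position: [0.615, 0.0394, 0.1209]
tcp_rot: [1.203, -2.902, 0.0]
contact_force: [-0.2, -0.6, -0.3]
finger_gap: 0.0359
gripper_force: 0.0
```

Request:
drive_tool([
  {"translation":[0,0,0],"delta_rot":[0,0,0]},
  {"translation":[0,0,0],"delta_rot":[0,0,0]},
  {"translation":[0,0,0],"delta_rot":[0,0,0]},
  {"translation":[0,0,0],"delta_rot":[0,0,0]},
], hand=12, squeeze=12)

```text
t: 42.35
position: [0.6149, 0.0395, 0.121]
tcp_rot: [1.203, -2.902, -0.0]
contact_force: [-1.9, 1.4, -0.2]
finger_gap: 0.0264
gripper_force: 12.0
```

```bash
python3 - <<'E'
from h import *
st();rel([.442,-.252,.0395],135)
E
```

```text
t 42.35 p [0.6149 0.0395 0.121 ] yaw 135.0 z [-0.  0. -1.] F [-1.9  1.4 -0.2] gap 26.4 gf 12.0 j [ 0.33  0.48 -0.18 -0.   -0.91 -1.11]
trans [328.4, -83.7, 81.5] rot [0.0, -0.0, 0.0]
```

Also too big. Reject it.

Request:
drive_tool([
  {"translation":[0,0,-8],"delta_rot":[0,0,0]},
  {"translation":[0,0,-30],"delta_rot":[0,0,0]},
  {"translation":[0,0,-70],"delta_rot":[0,0,0]},
  {"translation":[56,-15,-70],"delta_rot":[0,0,0]},
  {"translation":[112,-30,-70],"delta_rot":[0,0,0]},
  {"translation":[168,-44,-70],"delta_rot":[0,0,0]},
  {"translation":[224,-58,-70],"delta_rot":[0,0,0]},
  {"translation":[280,-72,-70],"delta_rot":[0,0,0]},
  {"translation":[328,-84,-70],"delta_rot":[0,0,0]},
  {"translation":[328,-84,-40],"delta_rot":[0,0,0]},
  {"translation":[328,-84,15],"delta_rot":[0,0,0]},
  {"translation":[328,-84,60],"delta_rot":[0,0,0]},
  {"translation":[328,-84,75],"delta_rot":[0,0,0]},
  {"translation":[328,-84,81],"delta_rot":[0,0,0]},
  {"translation":[328,-84,82],"delta_rot":[0,0,0]},
  {"translation":[328,-84,82],"delta_rot":[0,0,0]},
])

```text
t: 44.35
position: [0.4431, -0.2523, 0.0406]
tcp_rot: [-1.203, 2.901, -0.002]
contact_force: [-2.1, -0.3, 4.6]
finger_gap: 0.0261
gripper_force: 12.0
```

```bash
python3 - <<'E'
from h import *
st();rel([.66,-.19,.26],135)
E
```

```text
t 44.35 p [ 0.4431 -0.2523  0.0406] yaw 135.0 z [ 0.002 -0.001 -1.   ] F [-2.1 -0.3  4.6] gap 26.1 gf 12.0 j [-0.2   0.45 -0.52  0.   -0.6  -0.59]
trans [-197.5, -109.9, -219.1] rot [-0.1, 0.0, 0.0]
```

Request:
drive_tool([
  {"translation":[0,0,0],"delta_rot":[0,0,0]},
  {"translation":[0,0,0],"delta_rot":[0,0,0]},
  {"translation":[0,0,0],"delta_rot":[0,0,0]},
  {"translation":[0,0,-40],"delta_rot":[0,0,0]},
  {"translation":[0,0,-100],"delta_rot":[0,0,0]},
  {"translation":[-50,-25,-150],"delta_rot":[0,0,0]},
  {"translation":[-100,-55,-190],"delta_rot":[0,0,0]},
  {"translation":[-150,-80,-219],"delta_rot":[0,0,0]},
  {"translation":[-197,-110,-219],"delta_rot":[0,0,0]},
  {"translation":[-197,-110,-219],"delta_rot":[0,0,0]},
  {"translation":[-197,-110,-219],"delta_rot":[0,0,0]},
], hand=34)

```text
t: 45.72
position: [0.6597, -0.1901, 0.2566]
tcp_rot: [1.203, -2.9, -0.002]
contact_force: [-1.1, -0.4, -0.3]
finger_gap: 0.0339
gripper_force: 0.0
```

```bash
python3 look.py w16
```

```text
t 45.77 p [ 0.6588 -0.1905  0.2569] yaw 135.0 z [-0.002  0.    -1.   ] F [-0.9 -0.  -0.2] gap 34.0 gf 0.0 j [-0.05  0.49  0.19 -0.   -1.28 -0.74]
14.7 [ 0.591  -0.2876]
trans [116.3, -21.2, 226.6] rot [0.1, -0.1, 0.0]
```

Request:
drive_tool([
  {"translation":[50,-10,20],"delta_rot":[0,0,0]},
  {"translation":[100,-20,40],"delta_rot":[0,0,0]},
  {"translation":[116.3,-21.2,90],"delta_rot":[0,0,0]},
  {"translation":[116.3,-21.2,150],"delta_rot":[0,0,0]},
  {"translation":[116.3,-21.2,200],"delta_rot":[0,0,0]},
  {"translation":[116.3,-21.2,216],"delta_rot":[0,0,0]},
  {"translation":[116.3,-21.2,221.5],"delta_rot":[0,0,0]},
  {"translation":[116.3,-21.2,221.5],"delta_rot":[0,0,0]},
  {"translation":[116.3,-21.2,221.5],"delta_rot":[0,0,0]},
])

```text
t: 46.9
position: [0.5936, -0.288, 0.0387]
tcp_rot: [-1.202, 2.899, -0.004]
contact_force: [0.1, 0.4, 0.1]
finger_gap: 0.034
gripper_force: 0.1
```

Request:
drive_tool([
  {"translation":[0,0,0],"delta_rot":[0,0,0]},
  {"translation":[0,0,0],"delta_rot":[0,0,0]},
  {"translation":[0,0,0],"delta_rot":[0,0,0]},
], hand=0, squeeze=12)

```text
t: 47.28
position: [0.593, -0.2877, 0.0377]
tcp_rot: [-1.203, 2.901, -0.002]
contact_force: [-0.4, 1.6, 5.6]
finger_gap: 0.0259
gripper_force: 12.0
```

```bash
python3 - <<'E'
from h import *
st();rel([.6152,.0391,.19],135)
E
```

```text
t 47.27 p [ 0.593  -0.2877  0.0377] yaw 135.1 z [ 0.001 -0.001 -1.   ] F [-0.4  1.6  5.6] gap 25.9 gf 12.0 j [-0.21  0.64 -0.13  0.   -0.8  -0.58]
trans [-247.1, 215.0, -152.5] rot [-0.1, 0.0, 0.1]
```

Request:
drive_tool([
  {"translation":[0,0,-30],"delta_rot":[0,0,0]},
  {"translation":[0,0,-90],"delta_rot":[0,0,0]},
  {"translation":[-40,35,-135],"delta_rot":[0,0,0]},
  {"translation":[-80,70,-152],"delta_rot":[0,0,0]},
  {"translation":[-122,106,-152],"delta_rot":[0,0,0]},
  {"translation":[-164,142,-152],"delta_rot":[0,0,0]},
  {"translation":[-206,179,-152],"delta_rot":[0,0,0]},
  {"translation":[-247,215,-152],"delta_rot":[0,0,0]},
  {"translation":[-247,215,-152],"delta_rot":[0,0,0]},
  {"translation":[-247,215,-152],"delta_rot":[0,0,0]},
  {"translation":[-247,215,-115],"delta_rot":[0,0,0]},
  {"translation":[-247,215,-95],"delta_rot":[0,0,0]},
  {"translation":[-247,215,-87],"delta_rot":[0,0,0]},
  {"translation":[-247,215,-87],"delta_rot":[0,0,0]},
  {"translation":[-247,215,-87],"delta_rot":[0,0,0]},
])

```text
t: 49.15
position: [0.6154, 0.0383, 0.1242]
tcp_rot: [-1.201, 2.902, -0.001]
contact_force: [0.1, 0.9, -0.5]
finger_gap: 0.0265
gripper_force: 12.0
```

Request:
drive_tool([
  {"translation":[0,0,0],"delta_rot":[0,0,0]},
  {"translation":[0,0,0],"delta_rot":[0,0,0]},
  {"translation":[0,0,0],"delta_rot":[0,0,0]},
  {"translation":[0,0,2],"delta_rot":[0,0,0]},
  {"translation":[0,0,2.5],"delta_rot":[0,0,0]},
  {"translation":[0,0,2.5],"delta_rot":[0,0,0]},
], hand=36)

```text
t: 49.9
position: [0.6149, 0.039, 0.1209]
tcp_rot: [1.203, -2.902, -0.0]
contact_force: [0.6, -1.2, -0.3]
finger_gap: 0.0356
gripper_force: 0.0
```

Request:
drive_tool([
  {"translation":[0,0,0],"delta_rot":[0,0,0]},
  {"translation":[0,0,0],"delta_rot":[0,0,0]},
  {"translation":[0,0,0],"delta_rot":[0,0,0]},
  {"translation":[0,0,0],"delta_rot":[0,0,0]},
], hand=12, squeeze=12)

```text
t: 50.4
position: [0.6147, 0.0391, 0.121]
tcp_rot: [1.203, -2.902, -0.0]
contact_force: [-1.6, -0.1, -0.1]
finger_gap: 0.0268
gripper_force: 12.0
```

```bash
python3 - <<'E'
from h import *
st();rel([.488,-.252,.0395],135)
E
```

```text
t 50.4 p [0.6147 0.0391 0.121 ] yaw 135.0 z [-0.  0. -1.] F [-1.6 -0.1 -0.1] gap 26.8 gf 12.0 j [ 0.33  0.48 -0.18 -0.   -0.91 -1.11]
trans [295.5, -116.1, 81.5] rot [0.0, -0.0, 0.0]
```

```bash
cat > topc.py <<'E'
from h import *
import sys
t=snap("top",sys.argv[1]);h=cv2.cvtColor(t["color"],cv2.COLOR_RGB2HSV);m=cv2.inRange(h,(14,120,60),(32,255,255));n,l,q,c=cv2.connectedComponentsWithStats(m)
for i in range(1,n):
    p=onz(t,c[i],.013)
    if q[i,4]>6 and .38<p[0]<.8 and -.4<p[1]<.1: print(q[i,4],p.round(3))
E
python3 topc.py t3
```

```text
9 [0.604 0.006 0.013]
9 [0.587 0.024 0.013]
35 [ 0.462 -0.306  0.013]
31 [ 0.44  -0.26   0.013]
```

Request:
drive_tool([
  {"translation":[0,0,-8],"delta_rot":[0,0,0]},
  {"translation":[0,0,-30],"delta_rot":[0,0,0]},
  {"translation":[0,0,-70],"delta_rot":[0,0,0]},
  {"translation":[50,-20,-70],"delta_rot":[0,0,0]},
  {"translation":[100,-40,-70],"delta_rot":[0,0,0]},
  {"translation":[150,-60,-70],"delta_rot":[0,0,0]},
  {"translation":[200,-80,-70],"delta_rot":[0,0,0]},
  {"translation":[250,-98,-70],"delta_rot":[0,0,0]},
  {"translation":[295.5,-116,-70],"delta_rot":[0,0,0]},
  {"translation":[295.5,-116,-70],"delta_rot":[0,0,0]},
  {"translation":[295.5,-116,-70],"delta_rot":[0,0,0]},
])

```text
t: 51.82
position: [0.4884, -0.2523, 0.1915]
tcp_rot: [-1.202, 2.902, -0.001]
contact_force: [0.5, 0.5, 0.7]
finger_gap: 0.0259
gripper_force: 12.0
```

Request:
drive_tool([
  {"translation":[0,0,50],"delta_rot":[0,0,0]},
  {"translation":[0,0,105],"delta_rot":[0,0,0]},
  {"translation":[0,0,138],"delta_rot":[0,0,0]},
  {"translation":[0,0,149],"delta_rot":[0,0,0]},
  {"translation":[0,0,152],"delta_rot":[0,0,0]},
  {"translation":[0,0,152],"delta_rot":[0,0,0]},
])

```text
t: 52.58
position: [0.4887, -0.2515, 0.0406]
tcp_rot: [-1.206, 2.901, -0.001]
contact_force: [-1.1, -0.1, 2.0]
finger_gap: 0.0265
gripper_force: 12.0
```

Request:
drive_tool([
  {"translation":[0,0,0],"delta_rot":[0,0,0]},
  {"translation":[0,0,0],"delta_rot":[0,0,0]},
  {"translation":[0,0,0],"delta_rot":[0,0,0]},
  {"translation":[0,0,-40],"delta_rot":[0,0,0]},
  {"translation":[0,0,-100],"delta_rot":[0,0,0]},
  {"translation":[0,0,-160],"delta_rot":[0,0,0]},
  {"translation":[0,0,-220],"delta_rot":[0,0,0]},
  {"translation":[0,0,-270],"delta_rot":[0,0,0]},
  {"translation":[0,0,-270],"delta_rot":[0,0,0]},
], hand=34)

```text
t: 53.7
position: [0.49, -0.2527, 0.3142]
tcp_rot: [-1.2, 2.894, -0.011]
contact_force: [0.5, -0.0, -0.6]
finger_gap: 0.0343
gripper_force: 0.0
```

```bash
python3 - <<'E'
from h import *
st();rel([.53,-.10,.31],82);rel([.58,-.27,.31],82)
E
```

```text
t 53.7 p [ 0.49   -0.2527  0.3142] yaw 135.0 z [ 0.01  -0.003 -1.   ] F [ 0.5 -0.  -0.6] gap 34.3 gf 0.0 j [-0.18  0.21 -0.07  0.   -1.28 -0.6 ]
trans [-136.3, 79.7, 4.2] rot [-0.4, 0.5, 53.0]
trans [-51.3, -75.8, 5.2] rot [-0.4, 0.5, 53.0]
```

Request:
drive_tool([
  {"translation":[-136,10,-50],"delta_rot":[0,0,53]},
  {"translation":[-136,10,-50],"delta_rot":[0,0,53]},
  {"translation":[-136,10,-50],"delta_rot":[0,0,53]},
  {"translation":[-136,10,-50],"delta_rot":[0,0,53]},
  {"translation":[-136,10,-50],"delta_rot":[0,0,53]},
  {"translation":[-136,10,-50],"delta_rot":[0,0,53]},
  {"translation":[-136,10,-50],"delta_rot":[0,0,53]},
], hand=60)

```text
t: 54.58
position: [0.5771, -0.1488, 0.3584]
tcp_rot: [-0.215, -3.133, -0.0]
contact_force: [-0.4, 0.4, 0.5]
finger_gap: 0.0601
gripper_force: 0.0
```

```bash
python3 - <<'E'
from h import *
st();snap("wrist","w17");rel([.4673,.1659,.31],82)
E
python3 topc.py t4
```

```text
t 54.58 p [ 0.5771 -0.1488  0.3584] yaw 82.2 z [-0.001  0.    -1.   ] F [-0.4  0.4  0.5] gap 60.1 gf 0.0 j [ 0.02  0.28  0.13 -0.   -1.42 -1.73]
trans [151.8, 296.7, 48.7] rot [0.0, -0.0, 0.1]
34 [ 0.483 -0.26   0.013]
29 [ 0.463 -0.306  0.013]
29 [ 0.44  -0.259  0.013]
```

View pics/w17.png

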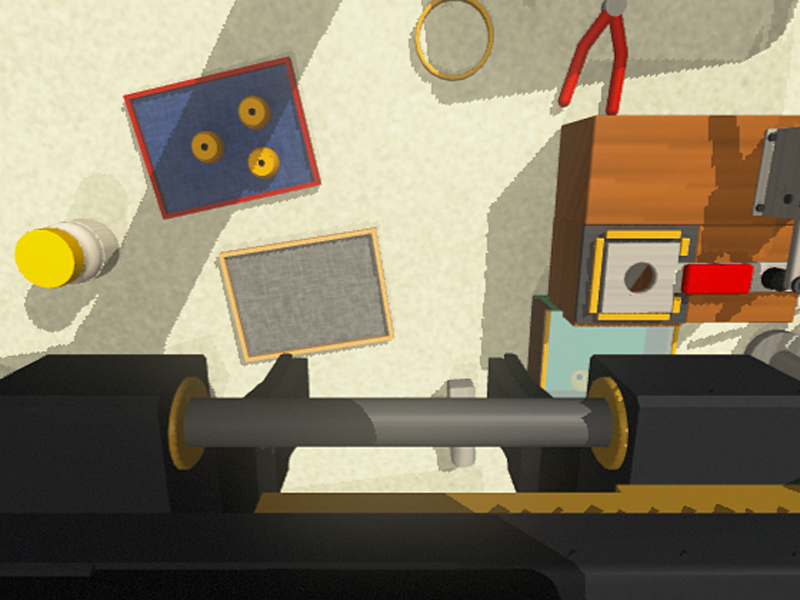

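w17: three big beads in the reject tray ((253,112), (205,147), (263,162)), wooden tray empty, a bead visible in the catch box at (578,379), gauge still seated and clamped. Open the clamp.

Request:
drive_tool([
  {"translation":[152,297,30],"delta_rot":[0,0,0]},
  {"translation":[152,297,30],"delta_rot":[0,0,0]},
  {"translation":[152,297,30],"delta_rot":[0,0,0]},
  {"translation":[152,297,30],"delta_rot":[0,0,0]},
  {"translation":[152,297,30],"delta_rot":[0,0,0]},
  {"translation":[152,297,30],"delta_rot":[0,0,0]},
  {"translation":[152,297,80],"delta_rot":[0,0,0]},
  {"translation":[152,297,110],"delta_rot":[0,0,0]},
  {"translation":[152,297,110],"delta_rot":[0,0,0]},
])

```text
t: 55.8
position: [0.4667, 0.1657, 0.2471]
tcp_rot: [-0.217, -3.13, 0.005]
contact_force: [0.8, -1.1, 0.0]
finger_gap: 0.0599
gripper_force: 0.0
```

```bash
python3 - <<'E'
from h import *
st();rel([.4665,.1660,.1535],82)
E
```

```text
t 55.8 p [0.4667 0.1657 0.2471] yaw 82.1 z [-0.004 -0.003 -1.   ] F [ 0.8 -1.1  0. ] gap 59.9 gf 0.0 j [ 0.67  0.17 -0.3  -0.   -1.11 -2.38]
trans [-0.1, 0.6, 93.6] rot [-0.2, -0.2, 0.1]
```

Request:
drive_tool([
  {"translation":[0,0.5,50],"delta_rot":[0,0,0]},
  {"translation":[0,0.5,80],"delta_rot":[0,0,0]},
  {"translation":[0,0.5,93],"delta_rot":[0,0,0]},
  {"translation":[0,0.5,93.5],"delta_rot":[0,0,0]},
  {"translation":[0,0.5,93.5],"delta_rot":[0,0,0]},
])

```text
t: 56.42
position: [0.4691, 0.1676, 0.1572]
tcp_rot: [0.218, 3.131, 0.003]
contact_force: [0.7, 0.4, 0.7]
finger_gap: 0.0602
gripper_force: 0.0
```

Request:
drive_tool([
  {"translation":[0,0,0],"delta_rot":[0,0,0]},
  {"translation":[0,0,0],"delta_rot":[0,0,0]},
  {"translation":[0,0,0],"delta_rot":[0,0,0]},
  {"translation":[0,0,0],"delta_rot":[0,0,0]},
  {"translation":[0,0,0],"delta_rot":[0,0,0]},
  {"translation":[0,0,0],"delta_rot":[0,0,0]},
], hand=0, squeeze=45)

```text
t: 57.18
position: [0.4677, 0.1662, 0.1554]
tcp_rot: [-0.218, -3.133, 0.003]
contact_force: [0.7, -2.9, 0.4]
finger_gap: 0.0141
gripper_force: 45.0
```

Request:
drive_tool([
  {"translation":[-2.4,0,-8.6],"delta_rot":[0,0,0]},
  {"translation":[-5.9,0,-16.9],"delta_rot":[0,0,0]},
  {"translation":[-10.2,0,-24.8],"delta_rot":[0,0,0]},
  {"translation":[-15.5,0,-32.1],"delta_rot":[0,0,0]},
  {"translation":[-21.7,0,-38.6],"delta_rot":[0,0,0]},
  {"translation":[-28.5,0,-44.4],"delta_rot":[0,0,0]},
  {"translation":[-36.1,0,-49.4],"delta_rot":[0,0,0]},
  {"translation":[-44.1,0,-53.4],"delta_rot":[0,0,0]},
  {"translation":[-52.6,0,-56.4],"delta_rot":[0,0,0]},
  {"translation":[-60,0,-58.1],"delta_rot":[0,0,0]},
  {"translation":[-61,0,-58.1],"delta_rot":[0,0,0]},
])

```text
t: 58.55
position: [0.527, 0.1578, 0.2124]
tcp_rot: [-0.22, -3.129, 0.003]
contact_force: [-5.3, 1.2, -24.1]
finger_gap: 0.0151
gripper_force: 45.0
```

```bash
python3 - <<'E'
from h import *
st()
E
```

```text
t 58.55 p [0.527  0.1578 0.2124] yaw 82.0 z [-0.005 -0.002 -1.   ] F [ -5.3   1.2 -24.1] gap 15.1 gf 45.0 j [ 0.58  0.29 -0.23 -0.   -1.06 -2.3 ]
```

Handle back at its open position. Release and rise.

Request:
drive_tool([
  {"translation":[0,0,1],"delta_rot":[0,0,0]},
  {"translation":[0,0,1],"delta_rot":[0,0,0]},
  {"translation":[0,0,1],"delta_rot":[0,0,0]},
  {"translation":[0,0,1],"delta_rot":[0,0,0]},
  {"translation":[0,0,-50],"delta_rot":[0,0,0]},
  {"translation":[0,0,-110],"delta_rot":[0,0,0]},
  {"translation":[0,0,-150],"delta_rot":[0,0,0]},
  {"translation":[0,0,-150],"delta_rot":[0,0,0]},
], hand=60)

```text
t: 59.55
position: [0.5299, 0.1589, 0.3687]
tcp_rot: [0.217, 3.125, 0.008]
contact_force: [1.8, 0.1, -0.7]
finger_gap: 0.0597
gripper_force: 0.0
```

```bash
python3 - <<'E'
from h import *
st();s=snap("wrist","w18");h=cv2.cvtColor(s["color"],cv2.COLOR_RGB2HSV)
m=cv2.inRange(h,(0,150,80),(6,255,255))|cv2.inRange(h,(174,150,80),(180,255,255))
n,l,q,c=cv2.connectedComponentsWithStats(m)
for i in range(1,n):
    if q[i,4]>60: print(q[i],c[i].round(1))
H=np.array([.5399,.1556,.1315]);ex=np.array([.990,-.139,0])
for hh in(0,.25):
    a=1.39-hh;print(hh,[proj(s,H+r*(-np.cos(a)*ex+np.array([0,0,np.sin(a)]))).round(1).tolist() for r in(.055,.075,.102)])
rel([.60,.2144,.408],82)
E
```

```text
t 59.55 p [0.5299 0.1589 0.3687] yaw 82.0 z [ 0.01   0.004 -1.   ] F [ 1.8  0.1 -0.7] gap 59.7 gf 0.0 j [ 0.59  0.2   0.04  0.   -1.41 -2.3 ]
[161  84  40  64 882] [183.  114.1]
[  0 156  15  39 245] [  5.2 179. ]
[266 187  20  20 296] [275.4 196.5]
[216 253  44  20 826] [238.  262.7]
0 [[275.7, 196.4], [275.6, 197.1], [275.6, 198.3]]
0.25 [[275.7, 181.3], [275.6, 175.2], [275.6, 165.7]]
trans [-62.9, 65.1, -41.8] rot [0.2, 0.2, 0.0]
```

```bash
python3 - <<'E'
from h import *
rel([.625,.33,.40],82)
E
```

```text
trans [-71.6, 183.0, -33.4] rot [0.2, 0.2, 0.0]
```

Request:
drive_tool([
  {"translation":[-71.6,183,-33.4],"delta_rot":[0.2,0.2,0]},
  {"translation":[-71.6,183,-33.4],"delta_rot":[0.2,0.2,0]},
  {"translation":[-71.6,183,-33.4],"delta_rot":[0.2,0.2,0]},
  {"translation":[-71.6,183,-33.4],"delta_rot":[0.2,0.2,0]},
  {"translation":[-71.6,183,-33.4],"delta_rot":[0.2,0.2,0]},
  {"translation":[-71.6,183,-33.4],"delta_rot":[0.2,0.2,0]},
])

```text
t: 60.35
position: [0.6243, 0.3291, 0.3965]
tcp_rot: [-0.219, -3.129, 0.007]
contact_force: [0.1, -1.0, 1.2]
finger_gap: 0.0594
gripper_force: 0.0
```

```bash
python3 - <<'E'
from h import *
st();s=snap("wrist","w19");a=load("w3")
# side-by-side crops: left w19 (whole upper part), right w3 rack
A=cv2.resize(s["color"][60:260,180:380,::-1],(400,400),interpolation=cv2.INTER_CUBIC)
B=cv2.resize(a["color"][85:255,370:500,::-1],None,fx=400/170,fy=400/170,interpolation=cv2.INTER_CUBIC)
cv2.imwrite("pics/peg.png",np.hstack([A,B]));print(A.shape,B.shape,proj(s,[.5346,.3349,.2421]),proj(a,[.5346,.3349,.2421]))
E
```

```text
t 60.35 p [0.6243 0.3291 0.3965] yaw 82.0 z [-0.005 -0.004 -1.   ] F [ 0.1 -1.   1.2] gap 59.4 gf 0.0 j [ 0.71  0.49  0.54 -0.   -1.62 -2.42]
(400, 400, 3) (400, 306, 3) [271.22366771  91.58589551] [427.80277961 116.78370234]
```

View pics/peg.png

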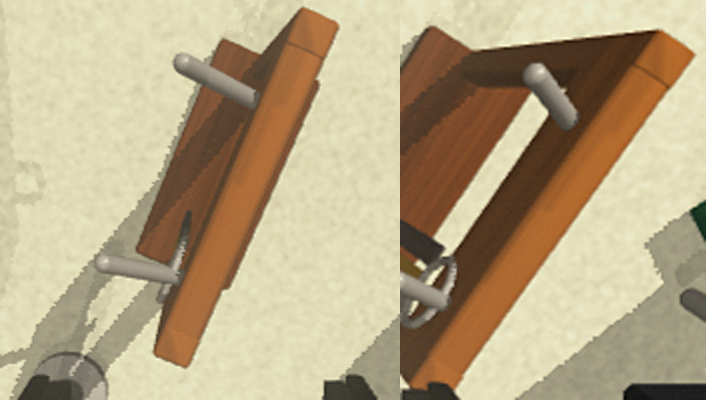

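Peg crop: in the left half tip (180,63), root (252,99), rail-top corners (302,8), (338,23), (187,366), (155,350); in the right half tip (537,73), root (571,123).

```bash
python3 - <<'E'
from h import *
s=load("w19");a=load("w3")
A=lambda x,y:np.array([180+x/2,60+y/2]);B=lambda x,y:np.array([370+(x-400)/2.353,85+y/2.353])
tip,e=tri(ray(s,A(180,63)),ray(a,B(537,73)));print("tip",tip.round(4),e)
root,e=tri(ray(s,A(252,99)),ray(a,B(571,123)));print("root",root.round(4),e,np.linalg.norm(tip-root))
c=[onz(s,A(*u),.223) for u in((302,8),(338,23),(187,366),(155,350))]
for p in c: print(p.round(4))
d=c[0]-c[3];print("rail dir",np.degrees(np.arctan2(d[1],d[0])),np.linalg.norm(d)); d=c[1]-c[2];print(np.degrees(np.arctan2(d[1],d[0])),np.linalg.norm(d))
t2=onz(s,A(103,263),.2418);d=tip-t2;print("tip2",t2,np.linalg.norm(d),np.degrees(np.arctan2(d[1],d[0])))
d=tip-root;print("peg az",np.degrees(np.arctan2(d[1],d[0])),"elev",np.degrees(np.arcsin(d[2]/np.linalg.norm(d))))
E
```

```text
tip [0.5343 0.3341 0.2447] [0.2962927754858458, 0.29629277548564864]
root [0.5515 0.3617 0.2133] [0.6935696475760872, 0.6935696475761287] 0.04526384509226674
[0.519  0.3852 0.223 ]
[0.5266 0.399  0.223 ]
[0.6624 0.3179 0.223 ]
[0.6529 0.3047 0.223 ]
rail dir 148.99144749487903 0.1562594724991679
149.16409967780018 0.15815368452163758
tip2 [0.60721454 0.29130846 0.2418    ] 0.084554536204966 149.60271424521167
peg az -121.78515915558086 elev 44.042443160840506
```

```bash
python3 - <<'E'
from h import *
rel([.6210,.0864,.29],172)
E
```

```text
trans [-30.9, -240.0, 108.0] rot [-0.3, 0.0, 90.0]
```

Request:
drive_tool([
  {"translation":[-31,-240,0],"delta_rot":[-0.3,0,-90]},
  {"translation":[-31,-240,0],"delta_rot":[-0.3,0,-90]},
  {"translation":[-31,-240,0],"delta_rot":[-0.3,0,-90]},
  {"translation":[-31,-240,0],"delta_rot":[-0.3,0,-90]},
  {"translation":[-31,-240,0],"delta_rot":[-0.3,0,-90]},
  {"translation":[-31,-240,50],"delta_rot":[-0.3,0,-90]},
  {"translation":[-31,-240,108],"delta_rot":[-0.3,0,-90]},
  {"translation":[-31,-240,108],"delta_rot":[-0.3,0,-90]},
  {"translation":[-31,-240,108],"delta_rot":[-0.3,0,-90]},
  {"translation":[-31,-240,108],"delta_rot":[-0.3,0,-90]},
  {"translation":[-31,-240,108],"delta_rot":[-0.3,0,-90]},
], hand=50)

```text
t: 61.78
position: [0.6213, 0.087, 0.2905]
tcp_rot: [2.057, -2.369, -0.007]
contact_force: [0.3, 0.3, -0.3]
finger_gap: 0.0498
gripper_force: 0.0
```

```bash
python3 - <<'E'
from h import *
st();s=snap("wrist","w20")
rel([.6210,.0864,.1130],172)
h=cv2.cvtColor(s["color"],cv2.COLOR_RGB2HSV)
m=cv2.inRange(h,(0,150,100),(6,255,255))|cv2.inRange(h,(174,150,100),(180,255,255))
n,l,q,c=cv2.connectedComponentsWithStats(m)
for i in range(1,n):
    if q[i,4]>300 and 200<c[i][0]<350:
        P=np.array([onz(s,p[::-1],.1)[:2] for p in np.argwhere(l==i)],np.float32)*1000;print(q[i],cv2.minAreaRect(P))
E
```

```text
t 61.77 p [0.6213 0.087  0.2905] yaw 171.9 z [-0.006  0.001 -1.   ] F [ 0.3  0.3 -0.3] gap 49.8 gf 0.0 j [ 0.4   0.37  0.09 -0.   -1.3  -0.53]
trans [0.8, -0.8, 177.4] rot [0.3, 0.0, -0.0]
[ 264  181   26   55 1352] ((624.3564453125, 96.70266723632812), (51.840545654296875, 23.16307830810547), 82.36195373535156)
```

Request:
drive_tool([
  {"translation":[0.5,-1.3,60],"delta_rot":[0.3,0,0]},
  {"translation":[0.5,-1.3,115],"delta_rot":[0.3,0,0]},
  {"translation":[0.5,-1.3,155],"delta_rot":[0.2,0,0]},
  {"translation":[0.5,-1.3,172],"delta_rot":[0.1,0,0]},
  {"translation":[0.5,-1.3,177],"delta_rot":[0.1,0,0]},
  {"translation":[0.5,-1.3,177.5],"delta_rot":[0.1,0,0]},
  {"translation":[0.5,-1.3,177.5],"delta_rot":[0.1,0,0]},
  {"translation":[0.5,-1.3,177.5],"delta_rot":[0.1,0,0]},
])

```text
t: 62.82
position: [0.6222, 0.0871, 0.1135]
tcp_rot: [2.061, -2.37, -0.005]
contact_force: [0.2, 0.3, 0.8]
finger_gap: 0.0497
gripper_force: 0.0
```

Request:
drive_tool([
  {"translation":[0,0,0],"delta_rot":[0,0,0]},
  {"translation":[0,0,0],"delta_rot":[0,0,0]},
  {"translation":[0,0,0],"delta_rot":[0,0,0]},
  {"translation":[0,0,0],"delta_rot":[0,0,0]},
  {"translation":[0,0,0],"delta_rot":[0,0,0]},
], hand=0, squeeze=55)

```text
t: 63.45
position: [0.6217, 0.0869, 0.1123]
tcp_rot: [2.059, -2.368, -0.006]
contact_force: [1.0, 0.6, 0.2]
finger_gap: 0.0234
gripper_force: 55.0
```

```bash
python3 - <<'E'
from h import *
st()
E
```

```text
t 63.45 p [0.6217 0.0869 0.1123] yaw 172.0 z [-0.005  0.001 -1.   ] F [1.  0.6 0.2] gap 23.4 gf 55.0 j [ 0.4   0.51 -0.15 -0.   -0.91 -0.53]
```

Request:
drive_tool([
  {"translation":[0,0,-20],"delta_rot":[0,0,0]},
  {"translation":[0,0,-70],"delta_rot":[0,0,0]},
  {"translation":[0,0,-130],"delta_rot":[0,0,0]},
  {"translation":[0,0,-190],"delta_rot":[0,0,0]},
  {"translation":[0,0,-248],"delta_rot":[0,0,0]},
  {"translation":[0,0,-248],"delta_rot":[0,0,0]},
  {"translation":[0,0,-248],"delta_rot":[0,0,0]},
])

```text
t: 64.32
position: [0.622, 0.087, 0.3583]
tcp_rot: [2.057, -2.366, -0.01]
contact_force: [-0.9, 0.5, -3.5]
finger_gap: 0.0234
gripper_force: 55.0
```

```bash
cat > hang.py <<'E'
from h import *
az=np.radians(-120.8);f=np.array([np.cos(az),np.sin(az),0]);up=np.array([0,0,1.])
tip=np.array([.5345,.3345,.2422]);d=(f+up)/np.sqrt(2);root=tip-.052*d
def hp(th,s,dz=0):
    t=np.radians(th);zg=f*np.cos(t)+up*np.sin(t);yg=up*np.cos(t)-f*np.sin(t);xg=np.cross(yg,zg)
    R=np.c_[-yg,-xg,-zg];e=root+s*d;return e-.092*yg+.0243*zg+dz*up,R
def go(th,s,dz=0):
    p,R=hp(th,s,dz);print("target",p.round(4));rel(p,R=R)
def eye():  # where the held gauge's eye is now, against the peg
    T=pose(bot.observe());e=T[:3,3]+T[:3,:3]@np.array([-.092,0,.0243]);q=e-root
    lat=np.array([-f[1],f[0],0]);print("eye along",round(q@d*1000,1),"lat",round(q@lat*1000,1),"perp",round(q@np.cross(d,lat)*1000,1),"tilt",np.degrees(np.arcsin(-T[2,2])).round(1))
E
python3 - <<'E'
from hang import *
st();print(root);go(45,87);go(45,87,.12)
E
```

```text
t 64.33 p [0.622  0.087  0.3583] yaw 172.0 z [-0.009  0.001 -1.   ] F [-0.9  0.5 -3.5] gap 23.4 gf 55.0 j [ 0.39  0.35  0.22 -0.   -1.46 -0.53]
[0.55332759 0.36608357 0.20543045]
target [-30.9888 -52.5463  61.6758]
trans [56535.6, 24521.0, -61088.3] rot [9.4, -44.5, 21.4]
target [-30.9888 -52.5463  61.7958]
trans [56535.7, 24522.0, -61208.3] rot [9.4, -44.5, 21.4]
```

```bash
python3 - <<'E'
from hang import *
go(45,.087);go(45,.087,.12)
E
```

```text
target [0.4797 0.2426 0.2191]
trans [-134.4, 161.3, 140.6] rot [9.4, -44.5, 21.4]
target [0.4797 0.2426 0.3391]
trans [-134.4, 162.4, 20.6] rot [9.4, -44.5, 21.4]
```

Request:
drive_tool([
  {"translation":[-134,162,20],"delta_rot":[9.4,-44.5,21.4]},
  {"translation":[-134,162,20],"delta_rot":[9.4,-44.5,21.4]},
  {"translation":[-134,162,20],"delta_rot":[9.4,-44.5,21.4]},
  {"translation":[-134,162,20],"delta_rot":[9.4,-44.5,21.4]},
  {"translation":[-134,162,20],"delta_rot":[9.4,-44.5,21.4]},
  {"translation":[-134,162,20],"delta_rot":[9.4,-44.5,21.4]},
  {"translation":[-134,162,20],"delta_rot":[9.4,-44.5,21.4]},
  {"translation":[-134,162,20],"delta_rot":[9.4,-44.5,21.4]},
])

```text
t: 65.32
position: [0.4815, 0.2422, 0.3405]
tcp_rot: [-1.195, 2.097, 0.491]
contact_force: [-0.1, -0.4, -4.1]
finger_gap: 0.0234
gripper_force: 55.0
```

```bash
python3 - <<'E'
from hang import *
st();eye();go(45,.087)
E
```

```text
t 65.33 p [0.4815 0.2422 0.3405] yaw 149.3 z [ 0.363  0.606 -0.708] F [-0.1 -0.4 -4.1] gap 23.4 gf 55.0 j [ 0.55 -0.05 -0.3  -0.55 -0.68 -0.76]
eye along 172.4 lat 1.5 perp 86.3 tilt 45.0
target [0.4797 0.2426 0.2191]
trans [86.2, 2.1, 85.5] rot [-0.1, -0.0, 0.2]
```

Request:
drive_tool([
  {"translation":[40,1,40],"delta_rot":[0,0,0]},
  {"translation":[75,2,75],"delta_rot":[0,0,0]},
  {"translation":[86,2,85.5],"delta_rot":[0,0,0]},
  {"translation":[86,2,85.5],"delta_rot":[0,0,0]},
  {"translation":[86,2,85.5],"delta_rot":[0,0,0]},
])

```text
t: 65.95
position: [0.4833, 0.2431, 0.224]
tcp_rot: [-1.193, 2.085, 0.484]
contact_force: [-3.1, -2.8, 9.0]
finger_gap: 0.0233
gripper_force: 55.0
```

```bash
python3 - <<'E'
from hang import *
st();eye();go(45,.060);go(45,.026)
s=snap("scene","s2");w=snap("wrist","w21")
T=pose(bot.observe());e=T[:3,3]+T[:3,:3]@np.array([-.092,0,.0243])
pe=proj(s,e);pt=proj(s,tip);print(pe,pt,proj(s,root))
c=((pe+pt)/2).astype(int);cv2.imwrite("pics/s2c.png",cv2.resize(s["color"][c[1]-50:c[1]+70,c[0]-75:c[0]+75,::-1],(750,600),interpolation=cv2.INTER_CUBIC));print(c)
E
```

```text
t 65.95 p [0.4833 0.2431 0.224 ] yaw 149.3 z [ 0.372  0.608 -0.702] F [-3.1 -2.8  9. ] gap 23.3 gf 55.0 j [ 0.47  0.09 -0.39 -0.84 -0.53 -0.38]
eye along 89.5 lat 2.1 perp 5.3 tilt 44.6
target [0.4895 0.259  0.2   ]
trans [5.3, 3.1, 28.8] rot [-0.5, 0.4, 0.5]
target [0.5018 0.2797 0.1759]
trans [5.5, 3.4, 62.8] rot [-0.5, 0.4, 0.5]
[336.51655131 116.39800041] [342.42991338 123.15184101] [352.37508827 130.71456186]
[339 119]
```

View pics/s2c.png

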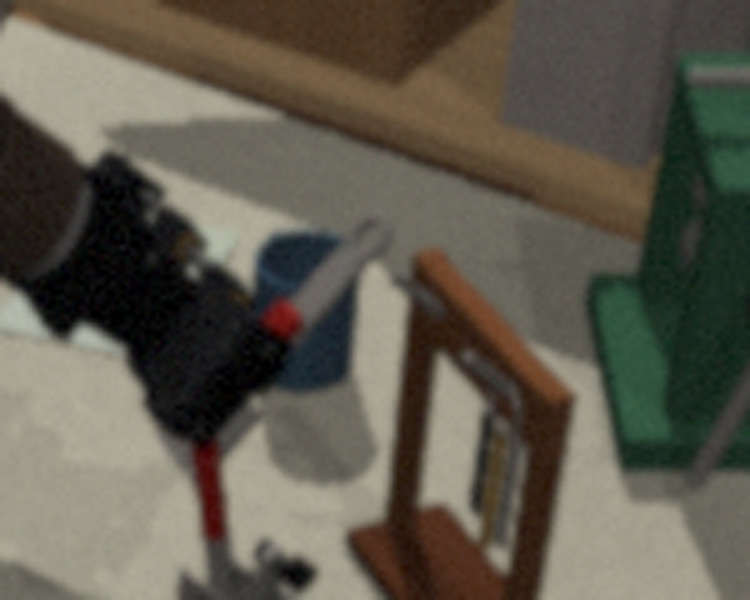

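The hand's body seems to be touching the clamp handle's knob (12 N up; the crop shows the gripper at (200,430) right above the red handle). Back straight up at once.

Request:
drive_tool([
  {"translation":[-20,0,-20],"delta_rot":[0,0,0]},
  {"translation":[-55,-1,-55],"delta_rot":[0,0,0]},
  {"translation":[-86,-2,-85],"delta_rot":[0,0,0]},
  {"translation":[-86,-2,-85],"delta_rot":[0,0,0]},
])

```text
t: 66.55
position: [0.4828, 0.2433, 0.3457]
tcp_rot: [-1.193, 2.086, 0.489]
contact_force: [-0.3, -0.1, -2.6]
finger_gap: 0.024
gripper_force: 55.0
```

```bash
cat > clr.py <<'E'
from hang import *
lat0=np.array([-f[1],f[0],0])  # rack -y side... unit lateral
def hp2(th,ph,s):
    t=np.radians(th);a=az+np.radians(ph);g=np.array([np.cos(a),np.sin(a),0])
    zg=g*np.cos(t)+up*np.sin(t);yg=up*np.cos(t)-g*np.sin(t);xg=np.cross(yg,zg)
    R=np.c_[-yg,-xg,-zg];e=root+s*d;return e-.092*yg+.0243*zg,R,np.degrees(np.arccos(zg@d))
H=np.array([.5399,.1556,.1315]);ex=np.array([.990,-.139,0]);ey=np.array([.139,.990,0])
N=np.array([.6155,.0392,0])
obs={"handle":[H+r*(-np.cos(1.39)*ex+np.array([0,0,np.sin(1.39)])) for r in np.linspace(0,.104,15)],
"arm":[N+x*ex+y*ey+z*up for x in(-.075,-.03) for y in(.095,.115) for z in(.1,.15,.19)],
"base":[N+x*ex+y*ey+z*up for x in(-.112,-.08,-.048) for y in(.09,.12) for z in(.085,.13)],
"deck":[N+x*ex+y*ey+.085*up for x in np.linspace(-.122,.04,6) for y in(.135,.1)],
"peg2":[root+k*d+.085*np.array([-f[1],f[0],0])*sg+z*up for k in(.01,.052) for sg in(1,) for z in(0,-.05,-.1)],
"rail":[root+.0*f+y*lat0+z*up for y in np.linspace(-.04,.12,9) for z in(-.19,-.1,-.027,0,.018)]}
rad={"handle":.009}
def clr(th,ph,s):
    p,R,b=hp2(th,ph,s);o={}
    for k,P in obs.items():
        q=(np.array(P)-p)@R   # tool coords
        m=1
        for lo,hi in (((-.0375,-.095,-.25),(.0375,.095,-.045)),((.03,-.05,-.22),(.11,.05,-.10)),((-.0095,-.03,-.045),(.0095,.03,.025))):
            dd=np.maximum(np.maximum(np.array(lo)-q,q-np.array(hi)),0);m=min(m,np.linalg.norm(dd,axis=1).min())
        o[k]=round((m-rad.get(k,0))*1000)
    return p.round(3),round(b),o
E
python3 - <<'E'
from clr import *
st();eye()
for th,ph,s in ((45,0,.087),(60,0,.08),(60,-20,.08),(60,-20,.03),(45,-20,.03),(30,-20,.02),(20,-20,.02),(20,-30,.02),(45,20,.03),(20,20,.02),(60,20,.08),(20,0,.02)): print(th,ph,s,*clr(th,ph,s))
s=snap("wrist","w22");t=snap("top","t5");sc=snap("scene","s3")
for n,c in(("top",t),("scene",sc)):
    h=cv2.cvtColor(c["color"],cv2.COLOR_RGB2HSV);m=cv2.inRange(h,(0,150,60),(8,255,255))|cv2.inRange(h,(172,150,60),(180,255,255))
    q=cv2.connectedComponentsWithStats(m);print(n,[(q[2][i].tolist(),q[3][i].round(1).tolist()) for i in range(1,q[0]) if q[2][i,4]>15])
    for hh in(0,.25,.5):
        a=1.39-hh;print(hh,[proj(c,H+r*(-np.cos(a)*ex+np.array([0,0,np.sin(a)]))).round(1).tolist() for r in(.05,.075,.102)])
E
```

```text
t 66.55 p [0.4828 0.2433 0.3457] yaw 149.3 z [ 0.369  0.61  -0.701] F [-0.3 -0.1 -2.6] gap 24.0 gf 55.0 j [ 0.55 -0.05 -0.29 -0.55 -0.67 -0.76]
eye along 175.7 lat 1.7 perp 91.3 tilt 44.5
45 0 0.087 [0.48  0.243 0.219] 0 {'handle': -9, 'arm': 41, 'base': 91, 'deck': 119, 'peg2': 100, 'rail': 119}
60 0 0.08 [0.477 0.239 0.237] 15 {'handle': 16, 'arm': 71, 'base': 98, 'deck': 131, 'peg2': 109, 'rail': 128}
60 -20 0.08 [0.453 0.259 0.237] 19 {'handle': 41, 'arm': 106, 'base': 113, 'deck': 140, 'peg2': 128, 'rail': 114}
60 -20 0.03 [0.471 0.29  0.202] 19 {'handle': 30, 'arm': 75, 'base': 98, 'deck': 122, 'peg2': 98, 'rail': 79}
45 -20 0.03 [0.479 0.296 0.179] 14 {'handle': 30, 'arm': 61, 'base': 62, 'deck': 101, 'peg2': 94, 'rail': 67}
30 -20 0.02 [0.494 0.312 0.152] 22 {'handle': 32, 'arm': 60, 'base': 33, 'deck': 58, 'peg2': 75, 'rail': 52}
20 -20 0.02 [0.504 0.32  0.141] 30 {'handle': 34, 'arm': 60, 'base': 29, 'deck': 43, 'peg2': 68, 'rail': 40}
20 -30 0.02 [0.499 0.327 0.141] 35 {'handle': 58, 'arm': 77, 'base': 50, 'deck': 49, 'peg2': 75, 'rail': 34}
45 20 0.03 [0.527 0.267 0.179] 
[... 342 characters left out ...]
rm': 12, 'base': 10, 'deck': 20, 'peg2': 55, 'rail': 52}
top [([187, 202, 15, 13, 94], [194.6, 208.5])]
0 [[232.6, 202.8], [231.8, 203.2], [230.9, 203.6]]
0.25 [[232.1, 206.3], [231.0, 208.6], [229.8, 211.1]]
0.5 [[231.7, 209.6], [230.4, 213.5], [229.0, 217.8]]
scene [([47, 45, 12, 28, 56], [52.6, 58.1]), ([19, 56, 14, 29, 63], [25.6, 69.7]), ([0, 88, 5, 9, 17], [1.5, 92.4]), ([320, 92, 6, 7, 19], [322.3, 95.1]), ([303, 156, 5, 20, 60], [305.3, 165.2]), ([251, 217, 14, 19, 68], [256.1, 223.9]), ([147, 290, 69, 50, 202], [184.2, 320.2])]
0 [[306.0, 171.5], [305.0, 163.9], [303.9, 155.5]]
0.25 [[302.8, 170.6], [300.2, 162.6], [297.3, 153.8]]
0.5 [[299.9, 170.7], [295.9, 162.9], [291.5, 154.3]]
```

Handle still at 0 rad in the scene picture. Approach rotated 20–25° away from the clamp instead.

```bash
python3 - <<'E'
from clr import *
for a in((45,-25,.087),(50,-25,.087),(50,-25,.055),(50,-25,.03),(35,-25,.025),(20,-25,.018)): print(a,*clr(*a))
def g(a,dz=0):
    p,R,b=hp2(*a);rel(p+dz*up,R=R)
g((50,-25,.087),.09);g((50,-25,.087));
E
```

```text
(45, -25, 0.087) [0.454 0.267 0.219] 18 {'handle': 36, 'arm': 98, 'base': 107, 'deck': 129, 'peg2': 123, 'rail': 102}
(50, -25, 0.087) [0.451 0.265 0.226] 18 {'handle': 42, 'arm': 105, 'base': 111, 'deck': 134, 'peg2': 128, 'rail': 107}
(50, -25, 0.055) [0.462 0.284 0.204] 18 {'handle': 34, 'arm': 85, 'base': 100, 'deck': 123, 'peg2': 111, 'rail': 85}
(50, -25, 0.03) [0.471 0.299 0.186] 18 {'handle': 41, 'arm': 76, 'base': 81, 'deck': 117, 'peg2': 102, 'rail': 67}
(35, -25, 0.025) [0.484 0.31  0.162] 21 {'handle': 43, 'arm': 68, 'base': 49, 'deck': 76, 'peg2': 86, 'rail': 53}
(20, -25, 0.018) [0.502 0.325 0.14 ] 32 {'handle': 47, 'arm': 69, 'base': 41, 'deck': 43, 'peg2': 71, 'rail': 35}
trans [13.1, 37.4, 18.8] rot [16.9, 4.9, 18.5]
trans [76.6, 37.5, 82.5] rot [16.9, 4.9, 18.5]
```

Request:
drive_tool([
  {"translation":[13,37.4,19],"delta_rot":[16.9,4.9,18.5]},
  {"translation":[13,37.4,19],"delta_rot":[16.9,4.9,18.5]},
  {"translation":[13,37.4,19],"delta_rot":[16.9,4.9,18.5]},
  {"translation":[13,37.4,19],"delta_rot":[16.9,4.9,18.5]},
  {"translation":[50,37.5,55],"delta_rot":[16.9,4.9,18.5]},
  {"translation":[76.5,37.5,82],"delta_rot":[16.9,4.9,18.5]},
  {"translation":[76.5,37.5,82],"delta_rot":[16.9,4.9,18.5]},
  {"translation":[76.5,37.5,82],"delta_rot":[16.9,4.9,18.5]},
])

```text
t: 67.7
position: [0.4537, 0.2584, 0.2634]
tcp_rot: [-0.75, 2.409, 0.259]
contact_force: [0.7, -0.7, -3.0]
finger_gap: 0.0236
gripper_force: 55.0
```

```bash
python3 - <<'E'
from clr import *
st();eye()
def g(a,dz=0):
    p,R,b=hp2(*a);rel(p+dz*up,R=R)
g((50,-25,.087));g((50,-25,.060));g((50,-25,.03))
# where is the eye really? wrist & top & scene views: steel ring
s=snap("wrist","w23");T=s["T"];e=T[:3,3]+T[:3,:3]@np.array([-.092,0,.0243]);print(e,proj(s,e),proj(s,tip))
E
```

```text
t 67.7 p [0.4537 0.2584 0.2634] yaw 124.7 z [ 0.485  0.345 -0.803] F [ 0.7 -0.7 -3. ] gap 23.6 gf 55.0 j [ 0.8  -0.05 -0.88  0.76 -0.16 -2.48]
eye along 110.6 lat 6.4 perp 21.2 tilt 53.5
trans [21.1, 6.8, 30.5] rot [0.7, -3.5, 0.1]
trans [18.5, 14.5, 56.2] rot [0.7, -3.5, 0.1]
trans [15.7, 23.1, 84.8] rot [0.7, -3.5, 0.1]
[0.52648818 0.30846964 0.29865075] [281.22663137 423.85480957] [304.27997439 335.63037184]
```

j5 ran onto its limit (-0.16): that orientation is near the wrist singularity. Use a steeper tool (70°), and let the gauge pivot in the pads afterwards. Check clearances.

```bash
cat >> clr.py <<'E'
def pv(tht,ph,gam,s):
    """tool tilt tht, gauge tilt gam, eye at s on peg"""
    a=az+np.radians(ph);g=np.array([np.cos(a),np.sin(a),0])
    def fr(t):
        t=np.radians(t);return g*np.cos(t)+up*np.sin(t),up*np.cos(t)-g*np.sin(t)
    zg,yg=fr(gam);zt,yt=fr(tht);R=np.c_[-yt,-np.cross(yt,zt),-zt]
    return root+s*d-.092*yg+.0056*zg+.0187*zt,R,np.degrees(np.arccos(zg@d))
def clrp(p,R):
    global hp2
    o=hp2;hp2=lambda *a:(p,R,0);r=clr(0,0,0);hp2=o;return r[0],r[2]
E
python3 - <<'E'
from clr import *
for a in((70,0,.087),(70,0,.03),(65,0,.087),(65,0,.03),(70,-10,.03)): print(a,*clr(*a))
for a in((70,0,70,.03),(70,0,45,.022),(70,0,30,.018),(70,0,25,.018),(65,0,25,.018),(65,0,20,.018)): p,R,b=pv(*a);print(a,round(b),clrp(p,R))
p,R,b=hp2(70,0,.087);rel(p+.1*up,R=R)
E
```

```text
(70, 0, 0.087) [0.473 0.232 0.258] 25 {'handle': 46, 'arm': 89, 'base': 112, 'deck': 150, 'peg2': 116, 'rail': 140}
(70, 0, 0.03) [0.494 0.266 0.218] 25 {'handle': 22, 'arm': 59, 'base': 99, 'deck': 123, 'peg2': 67, 'rail': 99}
(65, 0, 0.087) [0.474 0.233 0.25 ] 20 {'handle': 34, 'arm': 86, 'base': 106, 'deck': 142, 'peg2': 114, 'rail': 136}
(65, 0, 0.03) [0.495 0.267 0.21 ] 20 {'handle': 16, 'arm': 47, 'base': 96, 'deck': 117, 'peg2': 68, 'rail': 97}
(70, -10, 0.03) [0.481 0.276 0.218] 25 {'handle': 13, 'arm': 70, 'base': 105, 'deck': 126, 'peg2': 81, 'rail': 92}
(70, 0, 70, 0.03) 25 (array([0.494, 0.266, 0.218]), {'handle': 22, 'arm': 59, 'base': 99, 'deck': 123, 'peg2': 67, 'rail': 99})
(70, 0, 45, 0.022) 0 (array([0.507, 0.288, 0.177]), {'handle': 22, 'arm': 37, 'base': 82, 'deck': 107, 'peg2': 36, 'rail': 72})
(70, 0, 30, 0.018) 15 (array([0.517, 0.306, 0.159]), {'handle': 20, 'arm': 49, 'base': 76, 'deck': 109, 'peg2': 22, 'rail': 51})
(70, 0, 25, 0.018) 20 (array([0.521, 0.312, 0.155]), {'handle': 20, 'arm': 54, 'base': 78, 'deck': 107, 'peg2': 17, 'rail': 43})
(65, 0, 25, 0.018) 20 (array([0.52 , 0.311, 0.154]), {'handle': 20, 'arm': 46, 'base': 72, 'deck': 101, 'peg2': 23, 'rail': 50})
(65, 0, 20, 0.018) 25 (array([0.524, 0.317, 0.151]), {'handle': 20, 'arm': 51, 'base': 70, 'deck': 100, 'peg2': 16, 'rail': 42})
trans [-56.2, -32.1, -74.9] rot [-11.2, 16.6, -21.9]
```

Request:
drive_tool([
  {"translation":[-56,-32,-75],"delta_rot":[-11.2,16.6,-21.9]},
  {"translation":[-56,-32,-75],"delta_rot":[-11.2,16.6,-21.9]},
  {"translation":[-56,-32,-75],"delta_rot":[-11.2,16.6,-21.9]},
  {"translation":[-56,-32,-75],"delta_rot":[-11.2,16.6,-21.9]},
  {"translation":[-56,-32,-75],"delta_rot":[-11.2,16.6,-21.9]},
  {"translation":[-56,-32,-75],"delta_rot":[-11.2,16.6,-21.9]},
  {"translation":[-56,-32,-75],"delta_rot":[-11.2,16.6,-21.9]},
  {"translation":[-56,-32,-75],"delta_rot":[-11.2,16.6,-21.9]},
])

```text
t: 68.75
position: [0.4722, 0.2316, 0.3593]
tcp_rot: [-1.396, 2.457, 0.246]
contact_force: [0.3, -0.1, -2.7]
finger_gap: 0.0231
gripper_force: 55.0
```

```bash
cat >> clr.py <<'E'
def g(a,dz=0):
    p,R,b=hp2(*a);rel(p+dz*up,R=R)
E
python3 - <<'E'
from clr import *
st();eye();g((70,0,.087))
E
```

```text
t 68.75 p [0.4722 0.2316 0.3593] yaw 149.2 z [ 0.177  0.295 -0.939] F [ 0.3 -0.1 -2.7] gap 23.1 gf 55.0 j [ 0.7   0.02 -0.18 -0.13 -1.05 -1.19]
eye along 159.1 lat -0.8 perp 71.0 tilt 69.9
trans [33.9, -0.8, 95.2] rot [-0.0, 0.1, 0.0]
```

Request:
drive_tool([
  {"translation":[18,-0.5,50],"delta_rot":[0,0,0]},
  {"translation":[30,-0.8,85],"delta_rot":[0,0,0]},
  {"translation":[34,-0.8,95],"delta_rot":[0,0,0]},
  {"translation":[34,-0.8,95],"delta_rot":[0,0,0]},
  {"translation":[34,-0.8,95],"delta_rot":[0,0,0]},
])

```text
t: 69.38
position: [0.4751, 0.2328, 0.2612]
tcp_rot: [-1.395, 2.452, 0.246]
contact_force: [0.2, 0.0, -2.5]
finger_gap: 0.0232
gripper_force: 55.0
```

```bash
python3 - <<'E'
from clr import *
st();eye();g((70,0,.060));g((70,0,.045));g((70,0,.03))
E
```

```text
t 69.38 p [0.4751 0.2328 0.2612] yaw 149.2 z [ 0.18   0.297 -0.938] F [ 0.2  0.  -2.5] gap 23.2 gf 55.0 j [ 0.7   0.09 -0.34 -0.16 -0.81 -1.14]
eye along 88.3 lat 0.9 perp 3.6 tilt 69.7
trans [-8.7, 1.1, 26.7] rot [-0.1, 0.3, 0.1]
trans [-14.9, 1.1, 40.3] rot [-0.1, 0.3, 0.1]
trans [-21.2, 1.1, 53.9] rot [-0.1, 0.3, 0.1]
```

Request:
drive_tool([
  {"translation":[-4,1.1,13],"delta_rot":[0,0.3,0]},
  {"translation":[-8.7,1.1,26.5],"delta_rot":[0,0.3,0]},
  {"translation":[-8.7,1.1,26.5],"delta_rot":[0,0.3,0]},
  {"translation":[-8.7,1.1,26.5],"delta_rot":[0,0.3,0]},
])

```text
t: 69.88
position: [0.4822, 0.2477, 0.2369]
tcp_rot: [-1.399, 2.461, 0.243]
contact_force: [-0.3, -0.8, -2.2]
finger_gap: 0.0232
gripper_force: 55.0
```

```bash
python3 - <<'E'
from clr import *
st();eye();g((70,0,.045));g((70,0,.03))
s=snap("top","t6");c=snap("scene","s6");T=pose(bot.observe());e=T[:3,3]+T[:3,:3]@np.array([-.092,0,.0243])
# steel-coloured ring near predicted eye: dark/bright profile around it
for n,k in(("top",s),("scene",c)):
    u=proj(k,e);print(n,"eye",u.round(1),"tip",proj(k,tip).round(1))
    x,y=u.round().astype(int);print(k["color"][y-7:y+8,x-8:x+9].astype(int).sum(2)//3)
E
```

```text
t 69.88 p [0.4822 0.2477 0.2369] yaw 149.2 z [ 0.174  0.291 -0.941] F [-0.3 -0.8 -2.2] gap 23.2 gf 55.0 j [ 0.71  0.13 -0.35 -0.15 -0.76 -1.16]
eye along 58.8 lat -0.6 perp -2.6 tilt 70.2
trans [-8.1, -0.5, 11.7] rot [-0.0, -0.2, 0.1]
trans [-14.5, -0.5, 25.3] rot [-0.0, -0.2, 0.1]
top eye [178.3 198.9] tip [176.9 197.8]
[[ 72  58  42  37  40  47  51  56  56  58  58  56  54  56  56  53  49]
 [ 63  49  42  39  46  51  55  57  59  58  57  55  57  55  55  53  49]
 [ 56  58  56  50  49  54  62  66  67  70  64  58  56  57  53  52  50]
 [ 55  79  83  73  64  67  82  92  92  94  87  75  61  56  52  51  47]
 [ 52  80  94  93  88  93 104 104  97  99 103  98  78  59  51  49  45]
 [ 43  59  80  96 110 117 108  90  77  80  96 110  98  68  54  47  39]
 [ 42  50  64  85 115 121  94  75  69  65  76 103 112  86  72  56  44]
 [ 44  52  58  78 112 114  84  74  71  62  63  90 120 110 105  87  63]
 [ 50  55  58  74 106 111  83  70  66  59  64  91 125 131 129 119  99]
 [ 51  57  59  67  95 115  95  75  67  68  80 109 133 139 138 136 128]
 [ 49  52  56  61  74 103 109  97  90  94 106 127 136 140 141 141 1
[... 696 characters left out ...]
 57  92 117 128 111  96  89  85  84  92 102 109  87  60  57]
 [ 38  49  73  99 121 124 109 107 113 103  97  96 102 102  81  53  46]
 [ 65  83 101 116 128 124 124 134 139 125 104 106 106  95  67  41  36]
 [ 98 111 124 128 127 134 136 146 146 132 112 105  97  80  56  31  36]
 [117 128 130 128 133 130 136 131 126 120 106  94  78  63  53  45  40]
 [123 128 133 132 131 132 124 106 103  98 105  96  81  68  62  55  48]
 [120 132 128 126 127 120 112 105 112 125 129 128 113  86  61  57  59]
 [119 127 123 120 112 108 115 127 143 145 151 152 137 106  64  53  62]
 [107 117 112 103 101 113 135 145 154 156 158 157 146 115  60  42  51]
 [ 76  94  86 101 123 136 152 155 158 155 158 157 145 109  60  34  37]]
```

Request:
drive_tool([
  {"translation":[-3,-0.5,3],"delta_rot":[0,-0.2,0]},
  {"translation":[-5,-0.5,6],"delta_rot":[0,-0.2,0]},
  {"translation":[-7,-0.5,9],"delta_rot":[0,-0.2,0]},
  {"translation":[-8,-0.5,11.7],"delta_rot":[0,-0.2,0]},
  {"translation":[-8,-0.5,11.7],"delta_rot":[0,-0.2,0]},
  {"translation":[-8,-0.5,11.7],"delta_rot":[0,-0.2,0]},
])

```text
t: 70.72
position: [0.4883, 0.2571, 0.2288]
tcp_rot: [-1.397, 2.458, 0.246]
contact_force: [-0.4, -0.7, -2.7]
finger_gap: 0.023
gripper_force: 55.0
```

```bash
python3 - <<'E'
from clr import *
st();eye();g((70,0,.045));g((70,0,.03))
E
```

```text
t 70.72 p [0.4883 0.2571 0.2288] yaw 149.2 z [ 0.176  0.294 -0.94 ] F [-0.4 -0.7 -2.7] gap 23.0 gf 55.0 j [ 0.72  0.16 -0.35 -0.16 -0.74 -1.16]
eye along 45.3 lat -0.1 perp -0.1 tilt 70.0
trans [-0.2, -0.0, 0.3] rot [-0.0, 0.0, 0.0]
trans [-6.5, -0.0, 13.8] rot [-0.0, 0.0, 0.0]
```

Request:
drive_tool([
  {"translation":[-2,0,4],"delta_rot":[0,0,0]},
  {"translation":[-4,0,8.5],"delta_rot":[0,0,0]},
  {"translation":[-6,0,12.7],"delta_rot":[0,0,0]},
  {"translation":[-8,0,17],"delta_rot":[0,0,0]},
  {"translation":[-8.6,0,18.3],"delta_rot":[0,0,0]},
  {"translation":[-8.6,0,18.3],"delta_rot":[0,0,0]},
])

```text
t: 71.47
position: [0.4957, 0.2695, 0.2144]
tcp_rot: [-1.397, 2.458, 0.246]
contact_force: [-0.4, 0.2, -2.2]
finger_gap: 0.0234
gripper_force: 55.0
```

```bash
python3 - <<'E'
from clr import *
st();eye()
for a in((70,0,70,.025),(70,0,60,.024),(70,0,50,.023),(70,0,40,.021),(70,0,32,.019),(70,0,25,.018)): p,R,b=pv(*a);rel(p,R=R)
E
```

```text
t 71.47 p [0.4957 0.2695 0.2144] yaw 149.2 z [ 0.176  0.294 -0.94 ] F [-0.4  0.2 -2.2] gap 23.4 gf 55.0 j [ 0.73  0.19 -0.34 -0.16 -0.71 -1.16]
eye along 25.0 lat -0.1 perp -0.0 tilt 70.0
trans [-0.0, -0.0, -0.1] rot [-0.0, 0.0, 0.0]
trans [-0.9, -0.0, 16.9] rot [-0.0, 0.0, 0.0]
trans [-4.5, -0.0, 33.6] rot [-0.0, 0.0, 0.0]
trans [-11.2, -0.0, 50.3] rot [-0.0, 0.0, 0.0]
trans [-18.6, -0.0, 63.2] rot [-0.0, 0.0, 0.0]
trans [-25.9, -0.0, 73.0] rot [-0.0, 0.0, 0.0]
```

Request:
drive_tool([
  {"translation":[0,0,0],"delta_rot":[0,0,0]},
  {"translation":[-0.3,0,8],"delta_rot":[0,0,0]},
  {"translation":[-0.9,0,17],"delta_rot":[0,0,0]},
  {"translation":[-2.5,0,25],"delta_rot":[0,0,0]},
  {"translation":[-4.5,0,33.5],"delta_rot":[0,0,0]},
  {"translation":[-7.5,0,42],"delta_rot":[0,0,0]},
  {"translation":[-11,0,50],"delta_rot":[0,0,0]},
], squeeze=9)

```text
t: 72.35
position: [0.5099, 0.2933, 0.1706]
tcp_rot: [-1.397, 2.458, 0.246]
contact_force: [-1.0, -1.3, -2.8]
finger_gap: 0.0239
gripper_force: 9.0
```

```bash
python3 - <<'E'
from clr import *
st()
for a in((70,0,40,.021),(70,0,32,.019),(70,0,25,.018)): p,R,b=pv(*a);rel(p,R=R)
E
```

```text
t 72.35 p [0.5099 0.2933 0.1706] yaw 149.2 z [ 0.175  0.293 -0.94 ] F [-1.  -1.3 -2.8] gap 23.9 gf 9.0 j [ 0.75  0.28 -0.35 -0.17 -0.62 -1.16]
trans [-0.2, -0.0, -0.3] rot [-0.0, -0.0, 0.0]
trans [-7.6, -0.0, 12.6] rot [-0.0, -0.0, 0.0]
trans [-14.9, -0.0, 22.4] rot [-0.0, -0.0, 0.0]
```

Request:
drive_tool([
  {"translation":[-4,0,6.5],"delta_rot":[0,0,0]},
  {"translation":[-7.5,0,12.5],"delta_rot":[0,0,0]},
  {"translation":[-11,0,17.5],"delta_rot":[0,0,0]},
  {"translation":[-15,0,22.4],"delta_rot":[0,0,0]},
  {"translation":[-15,0,22.4],"delta_rot":[0,0,0]},
])

```text
t: 72.97
position: [0.5212, 0.3122, 0.1553]
tcp_rot: [-1.397, 2.457, 0.246]
contact_force: [-0.7, 0.4, -2.5]
finger_gap: 0.0241
gripper_force: 9.0
```

```bash
cat > chk.py <<'E'
from clr import *
import sys
st()
# expected grip/bore pixels in each camera for gauge tilts
for n in("wrist","scene","top"):
    k=snap(n,sys.argv[1]+n);h=cv2.cvtColor(k["color"],cv2.COLOR_RGB2HSV)
    m=cv2.inRange(h,(0,140,50),(8,255,255))|cv2.inRange(h,(172,140,50),(180,255,255))
    q=cv2.connectedComponentsWithStats(m);print(n,[(q[2][i].tolist(),q[3][i].round(0).tolist()) for i in range(1,q[0]) if q[2][i,4]>15])
    for gam in(0,25,50,70):
        t=np.radians(gam);zg=f*np.cos(t)+up*np.sin(t);yg=up*np.cos(t)-f*np.sin(t);e=root+.015*d
        print(gam,[proj(k,e-r*yg+.01*zg).round(0).tolist() for r in(.056,.082,.108)])
E
python3 chk.py a
```

```text
t 72.97 p [0.5212 0.3122 0.1553] yaw 149.2 z [ 0.176  0.294 -0.939] F [-0.7  0.4 -2.5] gap 24.1 gf 9.0 j [ 0.76  0.33 -0.32 -0.17 -0.59 -1.17]
wrist [([252, 240, 53, 39, 1977], [278.0, 259.0]), ([250, 313, 58, 32, 1783], [278.0, 329.0])]
0 [[282.0, 361.0], [281.0, 317.0], [281.0, 281.0]]
25 [[282.0, 349.0], [282.0, 288.0], [282.0, 237.0]]
50 [[283.0, 365.0], [283.0, 289.0], [283.0, 216.0]]
70 [[284.0, 409.0], [285.0, 331.0], [285.0, 242.0]]
scene [([47, 45, 14, 29, 94], [54.0, 60.0]), ([19, 56, 18, 30, 106], [27.0, 71.0]), ([0, 85, 8, 13, 46], [2.0, 93.0]), ([303, 156, 6, 21, 68], [305.0, 166.0]), ([251, 217, 14, 19, 75], [256.0, 224.0]), ([146, 278, 71, 63, 293], [182.0, 312.0])]
0 [[345.0, 145.0], [344.0, 152.0], [343.0, 158.0]]
25 [[338.0, 144.0], [335.0, 151.0], [331.0, 158.0]]
50 [[334.0, 140.0], [327.0, 147.0], [321.0, 153.0]]
70 [[332.0, 136.0], [325.0, 140.0], [317.0, 145.0]]
top [([229, 202, 6, 4, 16], [232.0, 204.0]), ([260, 223, 4, 18, 29], [261.0, 231.0]), ([264, 227, 11, 16, 26], [269.0, 235.0])]
0 [[178.0, 199.0], [179.0, 200.0], [181.0, 201.0]]
25 [[183.0, 202.0], [187.0, 204.0], [191.0, 207.0]]
50 [[186.0, 204.0], [192.0, 207.0], [197.0, 211.0]]
70 [[187.0, 204.0], [193.0, 208.0], [200.0, 212.0]]
```

The red grip in the wrist view spans rows 240–345, as predicted for the gauge hooked on the peg at 25°. Release and withdraw.

Request:
drive_tool([
  {"translation":[0,0,0],"delta_rot":[0,0,0]},
  {"translation":[0,0,0],"delta_rot":[0,0,0]},
  {"translation":[0,0,0],"delta_rot":[0,0,0]},
  {"translation":[0,0,0],"delta_rot":[0,0,0]},
  {"translation":[0,0,0],"delta_rot":[0,0,0]},
  {"translation":[0,0,0],"delta_rot":[0,0,0]},
  {"translation":[0,0,0],"delta_rot":[0,0,0]},
  {"translation":[0,0,0],"delta_rot":[0,0,0]},
], hand=45)

```text
t: 74.12
position: [0.521, 0.3118, 0.1554]
tcp_rot: [-1.397, 2.458, 0.246]
contact_force: [0.2, -0.4, 0.0]
finger_gap: 0.0448
gripper_force: 0.0
```

Request:
drive_tool([
  {"translation":[2,0,-10],"delta_rot":[0,0,0]},
  {"translation":[6,0,-30],"delta_rot":[0,0,0]},
  {"translation":[12,0,-60],"delta_rot":[0,0,0]},
  {"translation":[20,0,-100],"delta_rot":[0,0,0]},
  {"translation":[30,0,-150],"delta_rot":[0,0,0]},
  {"translation":[30,0,-200],"delta_rot":[0,0,0]},
  {"translation":[30,0,-200],"delta_rot":[0,0,0]},
])

```text
t: 75.0
position: [0.4721, 0.2281, 0.34]
tcp_rot: [-1.391, 2.446, 0.246]
contact_force: [-0.3, 0.1, 0.6]
finger_gap: 0.0451
gripper_force: 0.0
```

```bash
python3 chk.py b; python3 topc.py t9
```

```text
t 75.0 p [0.4721 0.2281 0.34  ] yaw 149.2 z [ 0.186  0.3   -0.936] F [-0.3  0.1  0.6] gap 45.1 gf 0.0 j [ 0.69  0.02 -0.22 -0.13 -0.99 -1.18]
wrist [([139, 83, 35, 45, 1018], [156.0, 105.0]), ([271, 223, 21, 34, 679], [281.0, 240.0])]
0 [[282.0, 255.0], [282.0, 239.0], [282.0, 225.0]]
25 [[282.0, 244.0], [282.0, 220.0], [282.0, 199.0]]
50 [[282.0, 242.0], [282.0, 214.0], [282.0, 186.0]]
70 [[282.0, 250.0], [282.0, 221.0], [282.0, 191.0]]
scene [([47, 45, 16, 29, 98], [54.0, 60.0]), ([19, 56, 16, 31, 107], [27.0, 72.0]), ([0, 85, 7, 14, 42], [2.0, 92.0]), ([344, 145, 6, 17, 76], [346.0, 153.0]), ([303, 156, 6, 21, 63], [305.0, 166.0]), ([251, 216, 14, 20, 78], [256.0, 224.0]), ([181, 278, 15, 7, 22], [188.0, 281.0]), ([146, 284, 71, 56, 290], [182.0, 315.0])]
0 [[345.0, 145.0], [344.0, 152.0], [343.0, 158.0]]
25 [[338.0, 144.0], [335.0, 151.0], [331.0, 158.0]]
50 [[334.0, 140.0], [327.0, 147.0], [321.0, 153.0]]
70 [[332.0, 136.0], [325.0, 140.0], [317.0, 145.0]]
top [([260, 223, 4, 19, 30], [261.0, 231.0]), ([264, 227, 11, 16, 26], [269.0, 234.0])]
0 [[178.0, 199.0], [179.0, 200.0], [181.0, 201.0]]
25 [[183.0, 202.0], [187.0, 204.0], [191.0, 207.0]]
50 [[186.0, 204.0], [192.0, 207.0], [197.0, 211.0]]
70 [[187.0, 204.0], [193.0, 208.0], [200.0, 212.0]]
29 [0.661 0.038 0.013]
21 [0.619 0.004 0.013]
44 [0.589 0.043 0.013]
34 [ 0.482 -0.26   0.013]
35 [ 0.462 -0.306  0.013]
34 [ 0.439 -0.259  0.013]
```

Both views match the gauge hanging vertically, the handle is open and the three big beads are in the reject tray. Let it settle, then hand in.

Request:
drive_tool([
  {"translation":[0,0,0],"delta_rot":[0,0,0]},
  {"translation":[0,0,0],"delta_rot":[0,0,0]},
  {"translation":[0,0,0],"delta_rot":[0,0,0]},
  {"translation":[0,0,0],"delta_rot":[0,0,0]},
  {"translation":[0,0,0],"delta_rot":[0,0,0]},
  {"translation":[0,0,0],"delta_rot":[0,0,0]},
  {"translation":[0,0,0],"delta_rot":[0,0,0]},
  {"translation":[0,0,0],"delta_rot":[0,0,0]},
  {"translation":[0,0,0],"delta_rot":[0,0,0]},
  {"translation":[0,0,0],"delta_rot":[0,0,0]},
  {"translation":[0,0,0],"delta_rot":[0,0,0]},
  {"translation":[0,0,0],"delta_rot":[0,0,0]},
])

```text
t: 76.7
position: [0.4714, 0.2287, 0.3331]
tcp_rot: [-1.397, 2.458, 0.246]
contact_force: [-0.1, -0.0, -0.9]
finger_gap: 0.0452
gripper_force: 0.0
```

```bash
python3 -c "
from rig import bot
print(bot.close_job())"
```

```text
the job is handed in; nothing more can be done
None
```

The job is handed in, with no verdict returned: two small beads went through the gauge to the catch box (one seen there), three big beads are in the reject tray, the clamp is open and the gauge hangs on the empty peg; on the way the gripper's body pressed the clamp handle once with about 12 N, leaving it open.

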